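Shim a tube rack snug under the mixer's hold-down arm

TASK

Make the rack in the tube mixer ready to run: stack spacer plates one upon another, flat on the rack's lid between the guide rods, until the gap under the hold-down arm is snug, which means that the arm can still swing over the stack and that its foot, pressed down, lands firmly on the top plate before its travel runs out. Swing the arm across until its hole lines up with the hole in the post, press the foot down snug and leave it down, and only then push the locking pin fully home through arm and post. Stow every plate left over flat between the rods of the low grey caddy, and do not shove or upset the other things on the bench.

Things in the scene. Friction and masses are not known exactly. Their poses are not given: they have to be found in the camera images.
- mixer: tube mixer, fixed, white deck 270 x 170 x 30 mm tall with an 85 mm tall housing at its +x end. Origin on the table under the middle of the rack; x points from the post towards the hinge column and the housing, z up. Hinge column at x = +85 mm; square post (36 x 36 mm, top at z = 126 mm) at x = -95 mm. Six upright guide rods 8 mm across, tops at z = 120 mm, stand round the rack at (x, y) = (+-32, +-42) and (0, +-64) mm: plates are stacked between them (5 mm play all round).
- post_hole (a point): centre of the mouth of the hole in the top of the post, 126 mm above the table; hole 16 mm across, 60 mm deep.
- rack: blue tube rack with a flat white lid, 54 mm (x) x 118 mm (y), fixed in the mixer's deck, axes as the mixer's (within 1 degree); its height differs from start to start. Origin 100 mm below the middle of the lid's upper face.
- rack_top (a point): middle of the upper face of the rack's lid, on which the plates are stacked; its height above the table is 78 to 100 mm.
- clamp_arm (a joint): angle of the hold-down arm about its upright hinge (axis at x = +85 mm in the mixer frame). 0: across the rack, its hole exactly over the post's hole; grows as the arm swings away to the mixer's +y side (clockwise seen from above); range -0.3 to 1.8; no stop and no detent at 0, it stays where it is left; turning friction about 0.06 N m. The bar is 26 mm wide, 14 mm thick, underside 130 mm and top 144 mm above the table; it is 36 mm wide round its hole.
- swing_grip (a point): middle of the upright round black handle on the arm, 22 mm across, standing 36 mm above the bar (its top 180 mm above the table); 130 mm from the hinge axis; this point lies 20 mm above the bar's top.
- swing_hole (a point): centre of the hole at the arm's end, at the bar's upper face, 180 mm from the hinge axis; hole 16 mm across, right through the bar.
- foot (a joint): travel of the round foot in the arm, m: 0 up (as at the start), 0.015 fully down. It slides down when its knob is pressed, held by about 2 N of friction (no spring); stays where it is left.
- foot_pad (a point): centre of the foot's underside, a steel disc 34 mm across, 85 mm from the hinge axis; 122 mm above the table with the foot up. With the arm at 0 it is over the middle of the rack. The stack must be lower than the raised foot for the arm to swing over.
- foot_knob (a point): top of the foot's black knob, 28 mm across, 14 mm tall; 189 mm above the table with the foot up; press it straight down.
- caddy: low grey caddy for spare plates, fixed: base 150 x 90 mm (x, y), its top 8 mm above the table, with six upright steel rods 8 mm across, tops 50 mm above the table, at (x, y) = (+-42, +-32) and (+-64, 0) mm. Origin under its centre. Plates lie in it flat along its x, between the rods (5 mm play all round), one upon another.
- pin: locking pin, loose, at the start upright in the hole of a fixed grey block 46 x 46 x 70 mm tall: steel shaft 12 mm across and 58 mm long, tapered over its last 16 mm, under a round black head 26 mm across and 36 mm tall. Origin at the underside of the head on the axis, z up along the head. Fully home its head rests on the arm (origin 144 mm above the table).
- shim0: spacer plate 0, loose, plain dark metal, 110 x 46 x 10 mm thick (x, y, z), 0.13 kg; origin at its centre. All plates are alike; four or five are present. On the rack its long side lies along the rack's y.
- shim1: spacer plate 1, loose, plain dark metal, 110 x 46 x 10 mm thick (x, y, z), 0.13 kg; origin at its centre. All plates are alike; four or five are present. On the rack its long side lies along the rack's y.
- shim2: spacer plate 2, loose, plain dark metal, 110 x 46 x 10 mm thick (x, y, z), 0.13 kg; origin at its centre. All plates are alike; four or five are present. On the rack its long side lies along the rack's y.
- shim3: spacer plate 3, loose, plain dark metal, 110 x 46 x 10 mm thick (x, y, z), 0.13 kg; origin at its centre. All plates are alike; four or five are present. On the rack its long side lies along the rack's y.
- shim4: spacer plate 4, loose, plain dark metal, 110 x 46 x 10 mm thick (x, y, z), 0.13 kg; origin at its centre. All plates are alike; four or five are present. On the rack its long side lies along the rack's y.
- reagent: amber reagent bottle, 60 mm across, 120 mm tall, loose, a bystander. Origin under its centre.
- jar: orange jar, 70 mm across, 75 mm tall, loose, a bystander. Origin under its centre.
- tip_box: closed white pipette tip box, 85 x 120 x 60 mm tall, loose, a bystander. Origin under its centre.
- beaker: clear beaker, 64 mm across, 80 mm tall, loose, a bystander. Origin under its centre.
- marker: black marker pen, 120 mm long, lying, loose, a bystander. Origin at its middle, underside.
- dish: clear round dish, 90 mm across, 16 mm tall, loose, a bystander. Origin under its centre.
- timer: black bench timer, 60 x 75 x 25 mm tall, loose, a bystander. Origin under its centre.

How it is judged (in metres and radians):
On the way, in this order (a step that is already met when the one before it is completed fails the run):
1. with the arm across, holes in line, the foot is pressed down snug on the top plate of the stack (value of joint clamp_arm between -0.035 and 0.035 rad and (((x of shim0 in the frame of rack between -0.012 and 0.012 m and y of shim0 in the frame of rack between -0.012 and 0.012 m and z of shim0 in the frame of rack_top above 0.002 m and angle between the z axis of shim0 and the z axis of rack, either way round below 0.08 rad and angle between the x axis of shim0 and the y axis of rack, either way round below 0.2 rad) and z of shim0 in the frame of foot_pad between -0.0075 and -0.002 m and contact force between shim0 and foot above 0.8 N) or ((x of shim1 in the frame of rack between -0.012 and 0.012 m and y of shim1 in the frame of rack between -0.012 and 0.012 m and z of shim1 in the frame of rack_top above 0.002 m and angle between the z axis of shim1 and the z axis of rack, either way round below 0.08 rad and angle between the x axis of shim1 and the y axis of rack, either way round below 0.2 rad) and z of shim1 in the frame of foot_pad between -0.0075 and -0.002 m and contact force between shim1 and foot above 0.8 N) or ((x of shim2 in the frame of rack between -0.012 and 0.012 m and y of shim2 in the frame of rack between -0.012 and 0.012 m and z of shim2 in the frame of rack_top above 0.002 m and angle between the z axis of shim2 and the z axis of rack, either way round below 0.08 rad and angle between the x axis of shim2 and the y axis of rack, either way round below 0.2 rad) and z of shim2 in the frame of foot_pad between -0.0075 and -0.002 m and contact force between shim2 and foot above 0.8 N) or ((x of shim3 in the frame of rack between -0.012 and 0.012 m and y of shim3 in the frame of rack between -0.012 and 0.012 m and z of shim3 in the frame of rack_top above 0.002 m and angle between the z axis of shim3 and the z axis of rack, either way round below 0.08 rad and angle between the x axis of shim3 and the y axis of rack, either way round below 0.2 rad) and z of shim3 in the frame of foot_pad between -0.0075 and -0.002 m and contact force between shim3 and foot above 0.8 N) or ((x of shim4 in the frame of rack between -0.012 and 0.012 m and y of shim4 in the frame of rack between -0.012 and 0.012 m and z of shim4 in the frame of rack_top above 0.002 m and angle between the z axis of shim4 and the z axis of rack, either way round below 0.08 rad and angle between the x axis of shim4 and the y axis of rack, either way round below 0.2 rad) and z of shim4 in the frame of foot_pad between -0.0075 and -0.002 m and contact force between shim4 and foot above 0.8 N))), for 0.1 s.
2. the locking pin is fully home through arm and post (value of joint clamp_arm between -0.035 and 0.035 rad and horizontal distance between pin and post_hole below 0.006 m and z of pin in the frame of swing_hole between -0.004 and 0.004 m and angle between pin's own z axis and vertical below 0.12 rad), for 0.2 s.
At the end, for the whole second after the job is handed in: Arm within 0.035 rad of 0; pin home (6 mm off the post hole, 4 mm off the arm's top); top plate within 2.5 mm of the foot; each plate flat on the rack or flat in the caddy, within 12 mm of its middle; all at rest (all of step 2 and (((x of shim0 in the frame of rack between -0.012 and 0.012 m and y of shim0 in the frame of rack between -0.012 and 0.012 m and z of shim0 in the frame of rack_top above 0.002 m and angle between the z axis of shim0 and the z axis of rack, either way round below 0.08 rad and angle between the x axis of shim0 and the y axis of rack, either way round below 0.2 rad) and z of shim0 in the frame of foot_pad between -0.0075 and -0.002 m) or ((x of shim1 in the frame of rack between -0.012 and 0.012 m and y of shim1 in the frame of rack between -0.012 and 0.012 m and z of shim1 in the frame of rack_top above 0.002 m and angle between the z axis of shim1 and the z axis of rack, either way round below 0.08 rad and angle between the x axis of shim1 and the y axis of rack, either way round below 0.2 rad) and z of shim1 in the frame of foot_pad between -0.0075 and -0.002 m) or ((x of shim2 in the frame of rack between -0.012 and 0.012 m and y of shim2 in the frame of rack between -0.012 and 0.012 m and z of shim2 in the frame of rack_top above 0.002 m and angle between the z axis of shim2 and the z axis of rack, either way round below 0.08 rad and angle between the x axis of shim2 and the y axis of rack, either way round below 0.2 rad) and z of shim2 in the frame of foot_pad between -0.0075 and -0.002 m) or ((x of shim3 in the frame of rack between -0.012 and 0.012 m and y of shim3 in the frame of rack between -0.012 and 0.012 m and z of shim3 in the frame of rack_top above 0.002 m and angle between the z axis of shim3 and the z axis of rack, either way round below 0.08 rad and angle between the x axis of shim3 and the y axis of rack, either way round below 0.2 rad) and z of shim3 in the frame of foot_pad between -0.0075 and -0.002 m) or ((x of shim4 in the frame of rack between -0.012 and 0.012 m and y of shim4 in the frame of rack between -0.012 and 0.012 m and z of shim4 in the frame of rack_top above 0.002 m and angle between the z axis of shim4 and the z axis of rack, either way round below 0.08 rad and angle between the x axis of shim4 and the y axis of rack, either way round below 0.2 rad) and z of shim4 in the frame of foot_pad between -0.0075 and -0.002 m)) and ((x of shim0 in the frame of rack between -0.012 and 0.012 m and y of shim0 in the frame of rack between -0.012 and 0.012 m and z of shim0 in the frame of rack_top above 0.002 m and angle between the z axis of shim0 and the z axis of rack, either way round below 0.08 rad and angle between the x axis of shim0 and the y axis of rack, either way round below 0.2 rad) or (x of shim0 in the frame of caddy between -0.012 and 0.012 m and y of shim0 in the frame of caddy between -0.012 and 0.012 m and height (world z) of shim0 below 0.055 m and angle between the z axis of shim0 and the z axis of caddy, either way round below 0.1 rad)) and ((x of shim1 in the frame of rack between -0.012 and 0.012 m and y of shim1 in the frame of rack between -0.012 and 0.012 m and z of shim1 in the frame of rack_top above 0.002 m and angle between the z axis of shim1 and the z axis of rack, either way round below 0.08 rad and angle between the x axis of shim1 and the y axis of rack, either way round below 0.2 rad) or (x of shim1 in the frame of caddy between -0.012 and 0.012 m and y of shim1 in the frame of caddy between -0.012 and 0.012 m and height (world z) of shim1 below 0.055 m and angle between the z axis of shim1 and the z axis of caddy, either way round below 0.1 rad)) and ((x of shim2 in the frame of rack between -0.012 and 0.012 m and y of shim2 in the frame of rack between -0.012 and 0.012 m and z of shim2 in the frame of rack_top above 0.002 m and angle between the z axis of shim2 and the z axis of rack, either way round below 0.08 rad and angle between the x axis of shim2 and the y axis of rack, either way round below 0.2 rad) or (x of shim2 in the frame of caddy between -0.012 and 0.012 m and y of shim2 in the frame of caddy between -0.012 and 0.012 m and height (world z) of shim2 below 0.055 m and angle between the z axis of shim2 and the z axis of caddy, either way round below 0.1 rad)) and ((x of shim3 in the frame of rack between -0.012 and 0.012 m and y of shim3 in the frame of rack between -0.012 and 0.012 m and z of shim3 in the frame of rack_top above 0.002 m and angle between the z axis of shim3 and the z axis of rack, either way round below 0.08 rad and angle between the x axis of shim3 and the y axis of rack, either way round below 0.2 rad) or (x of shim3 in the frame of caddy between -0.012 and 0.012 m and y of shim3 in the frame of caddy between -0.012 and 0.012 m and height (world z) of shim3 below 0.055 m and angle between the z axis of shim3 and the z axis of caddy, either way round below 0.1 rad)) and ((x of shim4 in the frame of rack between -0.012 and 0.012 m and y of shim4 in the frame of rack between -0.012 and 0.012 m and z of shim4 in the frame of rack_top above 0.002 m and angle between the z axis of shim4 and the z axis of rack, either way round below 0.08 rad and angle between the x axis of shim4 and the y axis of rack, either way round below 0.2 rad) or (x of shim4 in the frame of caddy between -0.012 and 0.012 m and y of shim4 in the frame of caddy between -0.012 and 0.012 m and height (world z) of shim4 below 0.055 m and angle between the z axis of shim4 and the z axis of caddy, either way round below 0.1 rad)) and linear speed of each of shim0, shim1, shim2, shim3, shim4, pin below 0.02 m/s); the robot touches nothing.
It fails at once if a bystander is shoved more than 60 mm or knocked over (distance of any of reagent, jar, tip_box, beaker, marker, dish, timer from where it was at the start of the episode above 0.06 m or angle between any of reagent, jar, tip_box, beaker, dish, timer's own z axis and vertical above 0.6 rad).
Of shim0, shim1, shim2, shim3, shim4 only 4 to 5 are there at a start; the rules pass over those that are not, and their reading is None.
At some moment in a run one of shim0, shim1, shim2, shim3, shim4 may be knocked a few centimetres aside while the robot is not near it.
It also fails if it takes over 210 s, if anything falls off the work surface, if the arm or the gripper's body presses on something with over 40 N, if the wrist force passes 120 N, or if a joint passes its speed limit or range.

ROBOT

A 6-joint arm with a two-finger parallel gripper is mounted at the origin on the work surface. World frame = base frame: x ahead of the robot, y to its left, z up, the work surface at z = 0. Lengths are in mm, angles in rad, forces in N, time in s.
With the tool pointing down it reaches from about 400 to 925 mm from the base axis. Payload 12.5 kg.
Tool frame: the origin (TCP) lies midway between the tips of the shut fingers; the grasp point (between the pads) lies 19 mm behind it (env.tcp_to_grasp is the distance from the TCP to the grasp point, in mm); z points along the fingers, y is the line along which they close (so a half turn about z gives the same grasp; the last joint's range is limited). The gripper opens to 95 mm and grips with 3 to 60 N. Pads are 20 mm wide; open, the fingers measure 119 mm over their backs; the gripper's body (75 mm by 180 mm) begins 59 mm behind the grasp point.
Start: joints at [1.138, 0.491, 1.559, -0, 1.092, -0.106], TCP at [200.617, 591.945, 214.661] pointing down, gripper open.
Joint ranges: [-3.1, 3.1], [-0.84, 2.19], [0.05, 2.79], [-1.13, 4.28], [0.06, 2.93], [-2.69, 2.69]. Speed limits (rad/s): [2.22, 2.22, 2.79, 3.14, 3.14, 3.14].

INTERFACE

Orientations are given as [roll, pitch, yaw] about the fixed x, y, z axes, in that order (R = Rz(yaw) Ry(pitch) Rx(roll)).
In Python, from cell import env gives the robot as it stands. The module is installed in compiled form; this text tells all that it offers.
- The arm moves only by the tool step_arm, never from a script. Its argument "plan" is a list that holds one entry, the list of rows, each a list of 5 numbers: the shift along the tool's x, y, z in mm, then the turn about the tool's z in degrees, then the opening, from -1 (shut) to 1 (fully open). A call has 1 to 8 rows; each row is the pose to reach, as a shift and turn from the pose commanded when the call began, along the tool's axes at that moment; what a row does not reach only later rows make up. A row lasts 1/12 s, in which the tool goes at most 41.7 mm and 7.16 degrees, less where a joint would pass 70% of its speed; a pose out of reach is approached as far as the arm can. A call with a gripper value outside its range is refused whole. The fingers move at their own pace and stop on an object; the grip force is fixed at half the most. Time passes only in rows, so rows that repeat a pose let the fingers close. It gives the time, the measured TCP pose, the force, the opening and the grip force at its end, in the units of the state.
- env.state(): the state, without advancing time (a new reading comes with each control period).
- env.read_camera(name): name is "scene" or "top" or "wrist"; returns the picture (480x640x3 uint8, blue, green, red); there is no depth.
- env.get_calibration(name): a dict with "K" (3x3 intrinsics, pixels), "D" ([k1, k2, p1, p2, k3] as OpenCV has them; the pictures are not rectified), "extrinsics" (4x4, takes a point from world to camera coordinates). Camera axes: x right, y up, looking along -z (the intrinsics and any distortion apply to the point x, -y, -z); pixel columns grow to the right and rows downward; lengths in mm; the calibration is good to about 2 mm. A picture is of the moment at which its call begins: read the wrist's pose just before it. get_calibration takes no time and is no camera call; for the wrist camera it gives the pose at the moment of the call.
- env.job_done(): hands the job in; it is judged then, once.
The state is a dict: "t": time; "joints": joint angles; "qvel": joint speeds; "tau": joint torques, N m; "eef_pos": TCP position; "tcp_rot": TCP orientation; "ft_force": force on the tool from outside, world axes, zero at the start; "moment": the same for the moment, N m; "opening": opening from 0.0 (shut) to 1.0 (fully open); "grip_force": force on a finger pad.
Only numpy, scipy, OpenCV 4.12 (cv2) and the standard library are available. Lean on these libraries where they do the work, as an engineer would, in place of code of your own. Each camera call takes 0.05 s, during which the arm holds its last target. There are 200 camera calls.

## Working session

There is one attempt and no reset: what is moved stays moved. The work goes in short steps, Python scripts to look and compute and a tool call to move; the robot and the scene stay as the last step left them, time stands still between calls to the robot, and variables do not carry over. Pictures are saved under pics/ and viewed, at most 14 in all, crops included, and the job is handed in when it is done.

Besides the shell and the picture viewer there is one more tool, called as name(argument=value, ...) on one line, values as JSON. step_arm: Moves the arm, as the interface text tells. Its arguments: {"type":"object","properties":{"plan":{"type":"array"}},"required":["plan"]}

```bash
mkdir -p pics; ls
cat > h.py <<'E'
import numpy as np, cv2
from cell import env
def snap(n,f):
    c=env.get_calibration(n); im=env.read_camera(n).copy(); cv2.imwrite('pics/'+f+'.png',im); np.savez('pics/'+f+'.npz',K=c['K'],D=c['D'],E=c['extrinsics']); return im
def cal(f):
    z=np.load('pics/'+f+'.npz'); E=z['E']; F=np.diag([1.,-1,-1]); return z['K'],z['D'],F@E[:3,:3],F@E[:3,3]
def proj(f,P):
    K,D,R,t=cal(f); return cv2.projectPoints(np.float64(P).reshape(-1,3),cv2.Rodrigues(R)[0],t,K,D)[0].reshape(-1,2)
def unp(f,px,z):
    K,D,R,t=cal(f); n=cv2.undistortPoints(np.float64(px).reshape(-1,1,2),K,D).reshape(-1,2)
    d=np.c_[n,np.ones(len(n))]@R; o=-R.T@t; return o+d*((z-o[2])/d[:,2])[:,None]
E
python3 - <<'E'
from h import *
snap('top','top0');snap('scene','sc0');s=env.state();print({k:np.round(v,3) for k,v in s.items()})
for f in('top0','sc0'):
    K,D,R,t=cal(f);print(K,D,-R.T@t)
E
```

```text
pics
{'t': np.float64(0.1), 'joints': array([ 1.138,  0.491,  1.559,  0.   ,  1.092, -0.106]), 'qvel': array([ 0.001, -0.002, -0.002,  0.001,  0.001,  0.001]), 'tau': array([ 3.0000e-03, -6.1362e+01, -2.5861e+01,  6.9000e-02,  4.7000e-02,
        0.0000e+00]), 'eef_pos': array([200.503, 591.714, 214.114]), 'tcp_rot': array([-3.141, -0.   ,  2.815]), 'ft_force': array([ 0.67 , -0.015, -0.34 ]), 'moment': array([ 0.01, -0.06,  0.06]), 'grip_force': np.float64(0.0), 'opening': np.float64(1.0)}
[[560.21711477   0.         327.31303745]
 [  0.         560.21711477 234.64524405]
 [  0.           0.           1.        ]] [0.02830412 0.         0.         0.         0.        ] [ 281.76279695   76.56353892 1479.22444719]
[[484.37106229   0.         313.59295222]
 [  0.         484.37106229 237.77421797]
 [  0.           0.           1.        ]] [-0.10112885  0.          0.          0.          0.        ] [1365.28798801  -36.1189576   932.45742506]
```

View pics/top0.png

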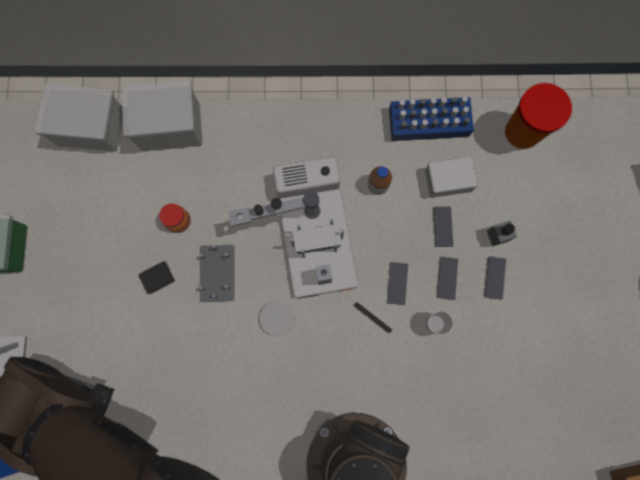

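View pics/sc0.png

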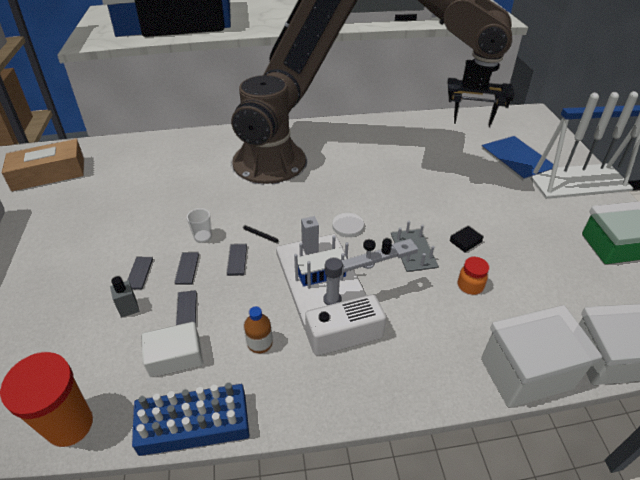

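Run:
```python
import cv2
t=cv2.imread('pics/top0.png');s=cv2.imread('pics/sc0.png')
cv2.imwrite('pics/c1.png',cv2.resize(t[150:310,190:370],None,fx=4.4,fy=3.75,interpolation=3)[:600] if 0 else cv2.resize(t[155:305,190:370],None,fx=4,fy=4,interpolation=3))
cv2.imwrite('pics/c2.png',cv2.resize(t[190:310,370:530],None,fx=5,fy=5,interpolation=3))
cv2.imwrite('pics/c3.png',cv2.resize(s[205:355,270:430],None,fx=4,fy=4,interpolation=3))
```

```text
(no output)
```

View pics/c1.png

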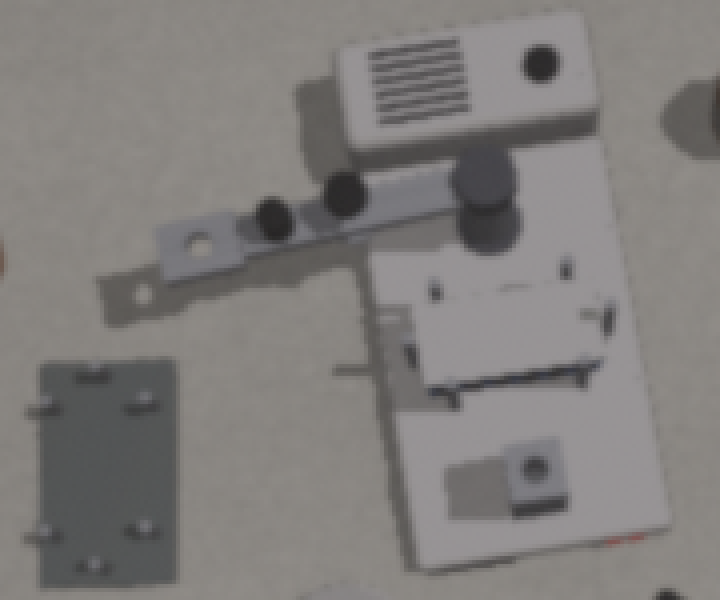

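View pics/c2.png

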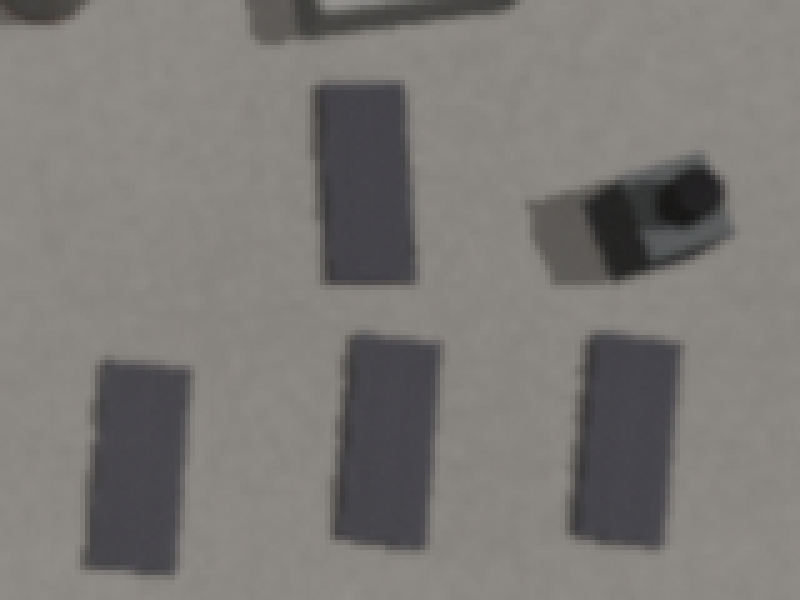

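View pics/c3.png

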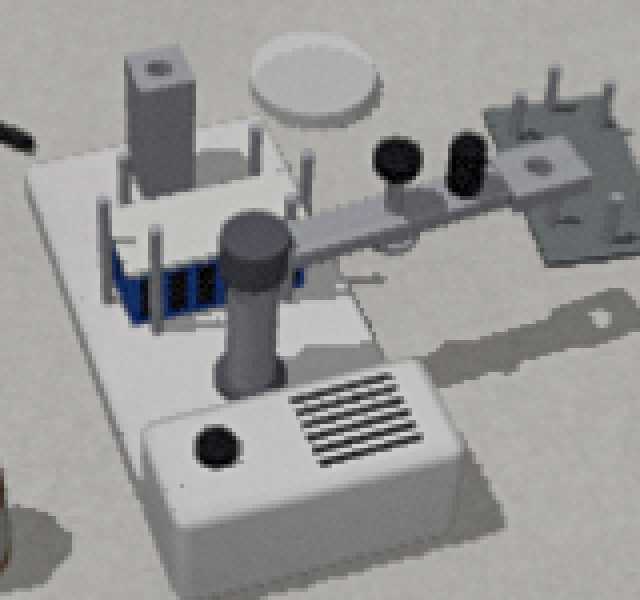

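```bash
cat >> h.py <<'E'
def c1(p): return (np.float64(p)+.5)/4-.5+[190,155]
def c2(p): return (np.float64(p)+.5)/5-.5+[370,190]
def c3(p): return (np.float64(p)+.5)/4-.5+[270,205]
def tri(fs,ps):
    A=[];b=[]
    for f,p in zip(fs,ps):
        K,D,R,t=cal(f);n=cv2.undistortPoints(np.float64(p).reshape(1,1,2),K,D).reshape(2)
        for i in(0,1): A.append(R[i]-n[i]*R[2]); b.append(n[i]*t[2]-t[i])
    x,r,_,_=np.linalg.lstsq(np.array(A),np.array(b),rcond=None); return x,r
E
python3 - <<'E'
from h import *
np.set_printoptions(precision=1,suppress=True)
f='top0'
print('posthole',unp(f,[c1([536,469])],126), unp('sc0',[c3([160,69])],126))
print('swinghole',unp(f,[c1([200,243])],144), unp('sc0',[c3([541,166])],144))
print('knob,handle',unp(f,[c1([345,195])],189),unp(f,[c1([274,217])],180),'col',unp(f,[c1([485,180])],150))
print('deck BL BR',unp(f,c1([[418,568],[670,525]]),30))
lt=[[415,300],[598,282],[605,362],[428,388]]
for z in(80,90,100):
    q=unp(f,c1(lt),z); print(z,q[:,:2].ravel(),[np.linalg.norm(q[i]-q[(i+1)%4]) for i in range(4)])
# scene: lid corners  near front-left (129,268)...
print('caddy base',unp(f,c1([[40,360],[177,358],[177,585],[40,587]]),8),'rods',unp(f,c1([[93,367],[30,407],[150,397],[93,566],[30,538],[150,525]]),50))
for n,q in dict(A=[[316,84],[405,82],[415,284],[325,284]],B=[[100,360],[190,370],[175,573],[85,568]],C=[[350,334],[440,342],[427,548],[333,538]],D=[[592,332],[682,343],[663,548],[572,538]]).items():
    u=unp(f,c2(q),10)[:,:2]; m=u.mean(0); d=u[0]+u[1]-u[2]-u[3]; print(n,m,np.degrees(np.arctan2(d[1],d[0])),np.linalg.norm(d)/2,np.linalg.norm(u[0]-u[1]))
print('pin',unp(f,[c2([692,192])],106))
s=env.state()
K,D,R,t=env.get_calibration('wrist'),0,0,0
E=K['extrinsics'];print(K['K'],K['D'],E,-E[:3,:3].T@E[:3,3],s['eef_pos'])
E
```

```text
posthole [[462.   78.6 126. ]] [[464.5  77.  126. ]]
swinghole [[600.1 283.  144. ]] [[600.6 282.6 144. ]]
knob,handle [[618.1 190.8 189. ]] [[607.2 233.8 180. ]] col [[637.2 108.7 150. ]]
deck BL BR [[411.  155.2  30. ]
 [437.6  -7.9  30. ]]
80 [577.1 155.1 588.1  38.3 536.1  34.4 520.2 146.7] [np.float64(117.3941717875585), np.float64(52.13358283370807), np.float64(113.36593789791436), np.float64(57.59850415046095)]
90 [575.  154.6 585.9  38.5 534.3  34.7 518.5 146.2] [np.float64(116.55517721436283), np.float64(51.76099369735907), np.float64(112.55573237209227), np.float64(57.18685822570524)]
100 [572.9 154.  583.7  38.8 532.5  35.  516.8 145.7] [np.float64(115.71618264116707), np.float64(51.38840456101006), np.float64(111.74552684627007), np.float64(56.7752123009493)]
caddy base [[553.2 408.5   8. ]
 [553.9 317.5   8. ]
 [403.2 313.6   8. ]
 [402.6 402.7   8. ]] rods [[540.6 364.7  50. ]
 [514.7 404.2  50. ]
 [520.7 327.4  50. ]
 [412.2 360.4  50. ]
 [430.3 400.9  50. ]
 [438.  325.   50. ]]
A [ 598.7 -241.3] -0.11240410233736033 110.32986359306271 48.07818794428597
B [ 446.7 -114.3] -6.030574197648419 108.82167675544642 47.81694083553363
C [ 460.2 -246.3] -7.04472821286243 109.15001519713412 47.6675670486933
D [ 459.6 -372.2] -9.213235893009566 109.89792591786492 47.526134444208324
pin [[ 572.1 -383.5  106. ]]
[[365.7   0.  316.7]
 [  0.  365.7 236.9]
 [  0.    0.    1. ]] [-0.  0.  0.  0.  0.] [[   0.3    0.9   -0.  -624.7]
 [  -0.9    0.3   -0.2   28.1]
 [  -0.2    0.1    1.  -389. ]
 [   0.     0.     0.     1. ]] [134.9 614.3 383.2] [200.5 591.7 214.1]
```

step_arm(plan=[[[-480, -346, -46, 62, 1], [-480, -346, -46, 62, 1], [-480, -346, -46, 62, 1], [-480, -346, -46, 62, 1], [-480, -346, -46, 62, 1], [-480, -346, -46, 62, 1], [-480, -346, -46, 62, 1], [-480, -346, -46, 62, 1]]])

```text
t: 0.77
eef_pos: [394.2, 319.5, 240.6]
tcp_rot: [-3.141, -0.0, 1.809]
ft_force: [0.5, 0.9, -0.3]
opening: 0.997
grip_force: 0.0
```

```bash
cat >> h.py <<'E'
def go(x,y,z,yaw,frm=None):
    "shift in tool axes from commanded ~ measured pose (or frm=x,y,z,yawdeg)"
    s=env.state(); p=s['eef_pos'] if frm is None else np.array(frm[:3]); w=np.degrees(s['tcp_rot'][2]) if frm is None else frm[3]
    a=np.radians(w); d=np.array([x,y,z])-p
    print('from',np.round(p,1),round(w,2),'shift',np.round([np.cos(a)*d[0]+np.sin(a)*d[1],np.sin(a)*d[0]-np.cos(a)*d[1],-d[2],(w-yaw+180)%360-180],1),'t',round(float(s['t']),1))
E
python3 -c "
from h import *
go(545,110,260,99.4)"
```

```text
from [394.2 319.5 240.6] 103.64 shift [-239.1   97.2  -19.4    4.2] t 0.8
```

step_arm(plan=[[[-235, 96, -19, 4, 1], [-235, 96, -19, 4, 1], [-235, 96, -19, 4, 1], [-235, 96, -19, 4, 1], [-235, 96, -19, 4, 1], [-235, 96, -19, 4, 1], [-235, 96, -19, 4, 1], [-235, 96, -19, 4, 1]]])

```text
t: 1.43
eef_pos: [544.4, 114.5, 259.0]
tcp_rot: [-3.141, -0.0, 1.742]
ft_force: [-0.6, 0.7, 0.5]
opening: 1.0
grip_force: 0.0
```

Run:
```python
from h import *
im=snap('wrist','w1'); cv2.imwrite('pics/w1b.png',cv2.resize(im,(800,600),interpolation=3)); print(env.state()['eef_pos'],env.state()['tcp_rot'])
```

```text
[543.4458011  115.86842765 258.94419417] [-3.14057930e+00 -3.36219805e-04  1.74300888e+00]
```

View pics/w1b.png

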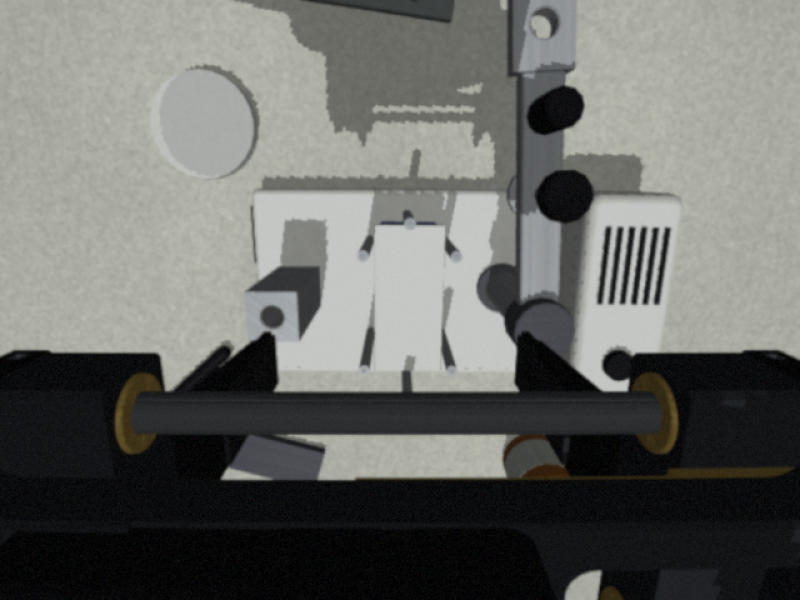

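Run:
```python
from h import *
from scipy.optimize import least_squares as LS
np.set_printoptions(precision=2,suppress=True)
w=lambda p:(np.float64(p)+.5)*.8-.5
obs=[('w1',w([271,317]),(-95,0,126)),('w1',w([363,256]),(-32,42,120)),('w1',w([456,256]),(32,42,120)),('w1',w([366,369]),(-32,-42,120)),('w1',w([451,369]),(32,-42,120)),('w1',w([409,222]),(0,64,120)),
('top0',c1([536,469]),(-95,0,126)),('sc0',c3([160,69]),(-95,0,126))]
sw=[('w1',w([542,25]),180,144),('w1',w([565,104]),130,180),('w1',w([565,195]),85,189),('top0',c1([200,243]),180,144),('sc0',c3([541,166]),180,144)]
def res(p,ind=0):
    x,y,a,q=p;c,s=np.cos(a),np.sin(a);r=[]
    for f,px,(X,Y,Z) in obs:
        k=.5 if f=='w1' else 1
        r.append((proj(f,[x+c*X-s*Y,y+s*X+c*Y,Z])[0]-px)*k)
    for f,px,R,Z in sw:
        k=.5 if f=='w1' else 1
        X=85-R*np.cos(q);Y=R*np.sin(q)
        r.append((proj(f,[x+c*X-s*Y,y+s*X+c*Y,Z])[0]-px)*k)
    return np.ravel(r)
o=LS(res,[556,94,.164,1.5],loss='soft_l1');p=o.x
print(p,np.degrees(p[2]));print(res(p).reshape(-1,2))
x,y,a,q=p;M=lambda X,Y,Z:[x+np.cos(a)*X-np.sin(a)*Y,y+np.sin(a)*X+np.cos(a)*Y,Z]
print('post',M(-95,0,126),'hinge',M(85,0,0),'handle',M(85-130*np.cos(q),130*np.sin(q),0))
# lid height: from w1 corners width & pos
for z in(76,80,84,88,92,96,100):
    P=[M(-27,59,z),M(27,59,z),M(-27,-59,z),M(27,-59,z)]
    print(z,((proj('w1',P)+.5)/.8).ravel(),((proj('sc0',P)-[270,205]+.5)*4).ravel().round(0),((proj('top0',P)-[190,155]+.5)*4).ravel().round(0))
print('col top',tri(['w1','top0'],[w([543,328]),c1([485,182])]), tri(['sc0','top0'],[c3([256,240]),c1([485,182])]))
```

```text
[556.67  93.7    0.17   1.5 ] 9.523399594816214
[[ 0.02 -0.2 ]
 [-0.38 -0.28]
 [ 0.05 -0.07]
 [-0.98  0.41]
 [ 0.28  0.59]
 [ 0.2   0.38]
 [ 0.24 -0.42]
 [ 0.3  -0.44]
 [ 0.38 -1.82]
 [-0.4   0.35]
 [ 1.3   0.19]
 [ 0.06  0.55]
 [-0.12 -0.56]]
post [np.float64(462.979945314716), np.float64(77.97888724379186), 126] hinge [np.float64(640.4992058076705), np.float64(107.75995764152228), 0] handle [np.float64(610.318582453553), np.float64(234.2080891973381), 0]
76 [372.96 224.58 443.59 224.99 374.   368.21 439.19 368.53] [284. 177. 315. 236. 104. 218. 128. 280.] [428. 389. 414. 307. 611. 358. 596. 276.]
80 [372.7  225.08 444.12 225.49 373.76 370.15 439.63 370.48] [285. 172. 315. 232. 103. 214. 128. 276.] [427. 388. 414. 306. 611. 357. 596. 275.]
84 [372.43 225.59 444.65 226.   373.52 372.13 440.07 372.46] [285. 168. 315. 227. 103. 209. 128. 271.] [427. 387. 413. 305. 611. 356. 596. 274.]
88 [372.15 226.11 445.21 226.52 373.28 374.16 440.53 374.49] [285. 163. 315. 223. 103. 205. 128. 267.] [427. 386. 413. 303. 611. 354. 596. 272.]
92 [371.86 226.64 445.77 227.06 373.03 376.22 441.   376.56] [285. 159. 316. 218. 103. 200. 128. 262.] [426. 385. 412. 302. 611. 353. 596. 271.]
96 [371.57 227.18 446.35 227.61 372.78 378.34 441.48 378.68] [286. 154. 316. 214. 102. 195. 128. 258.] [426. 384. 412. 301. 612. 352. 596. 269.]
100 [371.28 227.74 446.94 228.17 372.52 380.5  441.97 380.84] [286. 149. 316. 209. 102. 191. 128. 253.] [426. 383. 412. 300. 612. 351. 596. 268.]
col top (array([636.41, 109.37, 156.28]), array([9.74])) (array([636.88, 108.36, 146.22]), array([0.3]))
```

Run:
```python
from h import *
for z in(146,150,154,158,162): print(z,(proj('w1',[640.5,107.8,z])+.5)/.8, (proj('sc0',[640.5,107.8,z])-[270,205]+.5)*4)
go(447,-114,170,-6)
```

```text
146 [[540.80093427 327.3365534 ]] [[257.29228415 245.52742138]]
150 [[542.70336297 329.2820004 ]] [[257.47080377 240.58554163]]
154 [[544.65640786 331.27940186]] [[257.65014333 235.61782812]]
158 [[546.66210574 333.33085665]] [[257.83030768 230.62409788]]
162 [[548.72260361 335.43857763]] [[258.01130172 225.60416639]]
from [543.4 115.9 258.9] 99.87 shift [-209.9 -134.4   88.9  105.9] t 1.5
```

step_arm(plan=[[[-210, -134, 0, 53, 1], [-210, -134, 0, 106, 1], [-210, -134, 0, 106, 1], [-210, -134, 40, 106, 1], [-210, -134, 89, 106, 1], [-210, -134, 89, 106, 1], [-210, -134, 89, 106, 1], [-210, -134, 89, 106, 1]]])

```text
t: 2.15
eef_pos: [444.9, -114.1, 167.3]
tcp_rot: [-3.136, 0.003, 0.738]
ft_force: [-0.2, -0.3, 0.4]
opening: 1.001
grip_force: 0.0
```

Run:
```python
from h import *
go(447,-114,170,-6)
```

```text
from [ 444.9 -114.1  167.3] 42.27 shift [ 1.6  1.4 -2.7 48.3] t 2.1
```

step_arm(plan=[[[1, 1, 0, 24, 1], [1, 1, 0, 48, 1], [1, 1, 0, 48, 1], [1, 1, 0, 48, 1], [1, 1, 0, 48, 1], [1, 1, 0, 48, 1], [1, 1, 0, 48, 1], [1, 1, 0, 48, 1]]])

```text
t: 2.82
eef_pos: [449.0, -112.0, 170.5]
tcp_rot: [-3.141, 0.0, -0.095]
ft_force: [0.8, -0.2, -0.1]
opening: 1.0
grip_force: 0.0
```

Run:
```python
from h import *
im=snap('wrist','w2'); cv2.imwrite('pics/w2b.png',im); go(446.7,-114.3,170,-6)
print(proj('w2',[[446.7,-114.3,10],[446.7+54.7,-114.3-5.7,10],[446.7-54.7,-114.3+5.7,10]]))
```

```text
from [ 449.1 -112.2  170.5] -5.12 shift [-2.2  2.3  0.5  0.9] t 2.9
[[319.54729563 223.22967669]
 [320.28205651 162.42749377]
 [318.86587044 279.3776462 ]]
```

View pics/w2b.png

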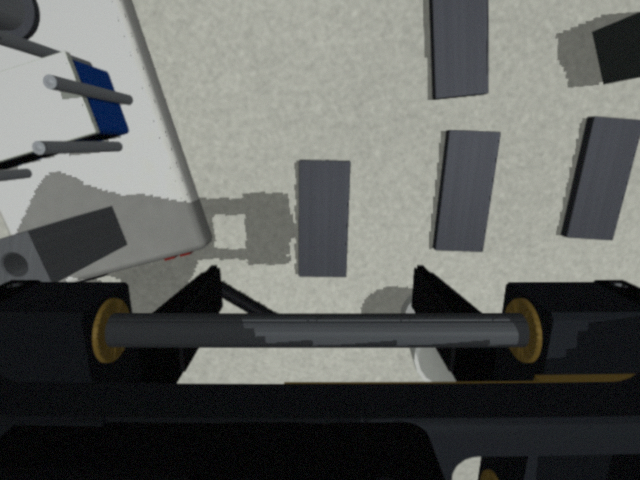

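```bash
cat >> h.py <<'E'
def rect(f,q,z=10):
    u=unp(f,q,z)[:,:2]; m=u.mean(0); d=u[0]+u[1]-u[2]-u[3]; a=np.degrees(np.arctan2(d[1],d[0])); print(f,'centre',m.round(1),'ang',a.round(2),'L',(np.linalg.norm(d)/2).round(1),'W',np.linalg.norm(u[0]-u[1]).round(1)); return m,a
E
python3 - <<'E'
from h import *
m,a=rect('w2',[[299,160],[351,160],[347,277],[297,277]])
rect('w2',[[445,130],[499,133],[483,251],[434,250]])
go(m[0],m[1],5,a)
E
```

```text
w2 centre [ 448.6 -118.1] ang -6.56 L 109.7 W 45.9
w2 centre [ 462.  -248.2] ang -6.3 L 108.0 W 47.7
from [ 449.1 -112.2  170.5] -5.12 shift [1.000e-01 5.900e+00 1.655e+02 1.400e+00] t 2.9
```

step_arm(plan=[[[0, 6, 40, 1.4, 1], [0, 6, 80, 1.4, 1], [0, 6, 120, 1.4, 1], [0, 6, 150, 1.4, 1], [0, 6, 165.5, 1.4, 1], [0, 6, 165.5, 1.4, 1], [0, 6, 165.5, 1.4, 1], [0, 6, 165.5, 1.4, -1]]])

```text
t: 3.53
eef_pos: [449.2, -119.3, 5.9]
tcp_rot: [3.141, -0.001, -0.115]
ft_force: [0.1, -0.4, 0.5]
opening: 0.966
grip_force: 0.0
```

step_arm(plan=[[[0, 0, 0, 0, -1], [0, 0, 0, 0, -1], [0, 0, 0, 0, -1], [0, 0, 0, 0, -1], [0, 0, 0, 0, -1], [0, 0, 0, 0, -1], [0, 0, 0, 0, -1]]])

```text
t: 4.12
eef_pos: [448.8, -119.6, 5.0]
tcp_rot: [-3.142, -0.0, -0.117]
ft_force: [-0.0, 0.8, 0.7]
opening: 0.491
grip_force: 0.5
```

Run:
```python
from h import *
go(556.7,93.7,200,99.5)
```

```text
from [ 448.8 -119.6    5. ] -6.72 shift [  82.2 -224.4 -195.  -106.2] t 4.1
```

step_arm(plan=[[[0, 0, 0, 0, -1], [0, 0, 0, 0, -1], [0, 0, 0, 0, -1], [0, 0, -30, 0, -1], [0, 0, -70, 0, -1], [0, 0, -110, 0, -1], [0, 0, -150, 0, -1], [0, 0, -195, 0, -1]]])

```text
t: 4.78
eef_pos: [448.1, -119.3, 198.3]
tcp_rot: [-3.141, 0.001, -0.117]
ft_force: [1.1, 0.4, -1.1]
opening: 0.481
grip_force: 30.0
```

step_arm(plan=[[[10, -28, 0, -7, -1], [20, -56, 0, -14, -1], [30, -84, 0, -21, -1], [40, -112, 0, -28, -1], [50, -140, 0, -35, -1], [60, -168, 0, -42, -1], [70, -196, 0, -49, -1], [82, -224, 0, -56, -1]]])

```text
t: 5.45
eef_pos: [556.4, 94.8, 196.3]
tcp_rot: [-3.141, 0.001, 0.866]
ft_force: [0.1, -0.4, -1.3]
opening: 0.48
grip_force: 30.0
```

Run:
```python
from h import *
go(556.7,93.7,150,99.5); print(env.state()['grip_force'],env.state()['opening'])
```

```text
from [556.4  94.8 196.3] 49.64 shift [ -0.7   1.   46.3 -49.9] t 5.5
29.996543526649475 0.4801018978535023
```

step_arm(plan=[[[-0.7, 0.7, 0, -25, -1], [-0.7, 0.7, 0, -50, -1], [-0.7, 0.7, 20, -50, -1], [-0.7, 0.7, 40, -50, -1], [-0.7, 0.7, 46, -50, -1], [-0.7, 0.7, 46, -50, -1], [-0.7, 0.7, 46, -50, -1], [-0.7, 0.7, 46, -50, -1]]])

```text
t: 6.12
eef_pos: [556.2, 92.3, 150.1]
tcp_rot: [-3.14, -0.0, 1.739]
ft_force: [0.7, 0.4, -1.6]
opening: 0.48
grip_force: 30.0
```

Run:
```python
from h import *
snap('wrist','w3'); go(556.7,93.7,110,99.5); print(env.state()['ft_force'])
```

```text
from [556.3  92.3 150.3] 99.16 shift [ 1.3  0.7 40.3 -0.3] t 6.2
[ 0.46630518 -0.4013702  -1.32991013]
```

View pics/w3.png

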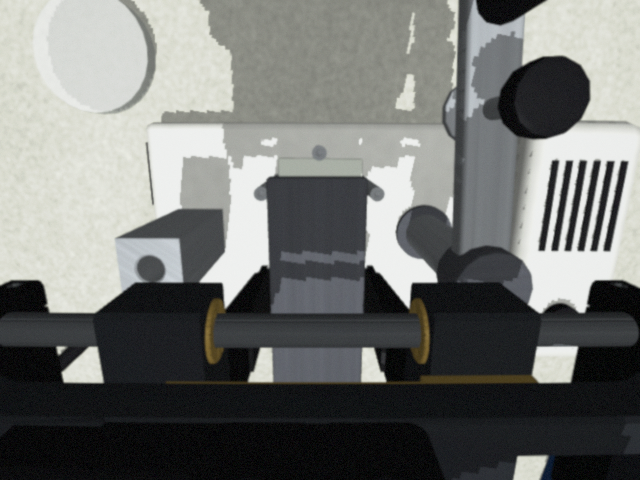

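Run:
```python
from h import *
np.set_printoptions(precision=1,suppress=True)
s=env.state();e=s['eef_pos'];a=s['tcp_rot'][2];T=np.array([[np.cos(a),np.sin(a)],[np.sin(a),-np.cos(a)]])
print('plate end in tool',(unp('w3',[[317,178],[266,178],[368,178]],e[2]+5)[:,:2]-e[:2])@T.T)
A=unp('w3',[[261,193],[376,193],[319,152]],120);print('rods in tool',(A[:,:2]-e[:2])@T.T)
m=np.radians(9.52);M=np.array([556.67,93.7])+np.array([[-32,42],[32,42],[0,64]])@np.array([[np.cos(m),np.sin(m)],[-np.sin(m),np.cos(m)]]);print(A,M,(M-e[:2])@T.T)
```

```text
plate end in tool [[ 54.6  -0.6]
 [ 54.4 -23.3]
 [ 54.8  22.1]]
rods in tool [[ 43.  -31. ]
 [ 43.6  31.7]
 [ 65.1   0.4]]
[[518.8 129.9 120. ]
 [580.6 140.4 120. ]
 [546.3 156.7 120. ]] [[518.2 129.8]
 [581.3 140.4]
 [546.1 156.8]] [[ 43.1 -31.6]
 [ 43.5  32.4]
 [ 65.3   0.2]]
```

step_arm(plan=[[[1.2, 0.5, 10, -0.3, -1], [1.2, 0.5, 20, -0.3, -1], [1.2, 0.5, 30, -0.3, -1], [1.2, 0.5, 40, -0.3, -1], [1.2, 0.5, 48, -0.3, -1], [1.2, 0.5, 54, -0.3, -1], [1.2, 0.5, 56, -0.3, -1], [1.2, 0.5, 56, -0.3, -1]]])

```text
t: 6.83
eef_pos: [556.6, 93.6, 94.0]
tcp_rot: [-3.141, -0.0, 1.738]
ft_force: [0.4, -0.2, -0.5]
opening: 0.479
grip_force: 30.0
```

step_arm(plan=[[[0, 0, 1, 0, -1], [0, 0, 2, 0, -1], [0, 0, 2, 0, -1]]])

```text
t: 7.08
eef_pos: [556.9, 93.6, 92.9]
tcp_rot: [3.141, 0.0, 1.738]
ft_force: [-0.1, 0.4, -1.9]
opening: 0.48
grip_force: 30.0
```

step_arm(plan=[[[0, 0, 1, 0, -1], [0, 0, 2, 0, -1], [0, 0, 2, 0, -1]]])

```text
t: 7.33
eef_pos: [556.7, 93.6, 90.6]
tcp_rot: [3.142, -0.0, 1.738]
ft_force: [-0.1, -0.1, -1.2]
opening: 0.479
grip_force: 30.0
```

step_arm(plan=[[[0, 0, 1, 0, -1], [0, 0, 2, 0, -1], [0, 0, 2, 0, -1]]])

```text
t: 7.58
eef_pos: [556.7, 93.6, 88.4]
tcp_rot: [-3.141, -0.0, 1.738]
ft_force: [-0.5, -0.7, -1.6]
opening: 0.482
grip_force: 30.0
```

step_arm(plan=[[[0, 0, 1, 0, -1], [0, 0, 1.5, 0, -1], [0, 0, 1.5, 0, -1]]])

```text
t: 7.83
eef_pos: [556.8, 93.6, 88.0]
tcp_rot: [3.141, 0.0, 1.738]
ft_force: [-3.1, -0.2, 9.2]
opening: 0.48
grip_force: 30.0
```

step_arm(plan=[[[0, 0, -0.7, 0, -1], [0, 0, -0.7, 0, 0.5], [0, 0, -0.7, 0, 0.5], [0, 0, -0.7, 0, 0.5], [0, 0, -0.7, 0, 0.5], [0, 0, -20, 0, 0.5], [0, 0, -60, 0, 0.5], [0, 0, -110, 0, 1]]])

```text
t: 8.5
eef_pos: [555.9, 93.5, 188.7]
tcp_rot: [-3.138, -0.001, 1.738]
ft_force: [0.7, 0.3, -0.0]
opening: 0.779
grip_force: 0.0
```

Run:
```python
from h import *
snap('wrist','w4'); 
im=snap('top','top1');snap('scene','sc1')
a=cv2.imread('pics/w4.png');cv2.imwrite('pics/m4.png',np.hstack([cv2.resize(a[100:400,150:450],(400,400)),cv2.resize(im[180:340,370:530],(400,400),interpolation=3)]))
go(461.5,-247.5,170,-6.8)
```

```text
from [557.9  93.7 191.6] 99.59 shift [-320.4 -151.9   21.6  106.4] t 8.7
```

View pics/m4.png

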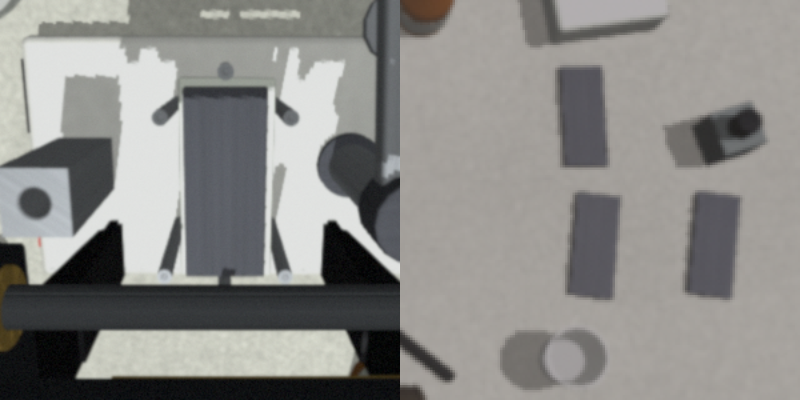

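step_arm(plan=[[[-40, -19, 0, 7, 1], [-80, -38, 0, 14, 1], [-120, -57, 0, 21, 1], [-160, -76, 0, 28, 1], [-200, -95, 0, 35, 1], [-240, -114, 0, 42, 1], [-280, -133, 0, 49, 1], [-320, -152, 0, 56, 1]]])

```text
t: 9.32
eef_pos: [464.5, -228.7, 187.5]
tcp_rot: [-3.14, 0.0, 0.755]
ft_force: [-0.3, -0.7, 1.0]
opening: 1.002
grip_force: 0.0
```

step_arm(plan=[[[0, 0, 10, 7, 1], [0, 0, 20, 14, 1], [0, 0, 30, 21, 1], [0, 0, 40, 28, 1], [0, 0, 50, 35, 1], [0, 0, 60, 42, 1], [0, 0, 70, 50, 1], [0, 0, 70, 50, 1]]])

```text
t: 9.98
eef_pos: [464.7, -226.4, 116.1]
tcp_rot: [-3.139, 0.004, -0.118]
ft_force: [-0.7, 0.3, -0.5]
opening: 0.999
grip_force: 0.0
```

Run:
```python
from h import *
go(461.8,-248.5,5,-6.7)
```

```text
from [ 464.7 -226.4  116.1] -6.76 shift [-3.000e-01  2.230e+01  1.111e+02 -1.000e-01] t 10.0
```

step_arm(plan=[[[-0.3, 22, 0, 0, 1], [-0.3, 22, 20, 0, 1], [-0.3, 22, 50, 0, 1], [-0.3, 22, 80, 0, 1], [-0.3, 22, 80, 0, 1], [-0.3, 22, 80, 0, 1]]])

```text
t: 10.48
eef_pos: [462.5, -248.5, 38.0]
tcp_rot: [-3.14, 0.003, -0.11]
ft_force: [0.9, 1.3, 1.1]
opening: 1.004
grip_force: 0.0
```

Run:
```python
from h import *
go(461.8,-248.5,5,-6.7)
```

```text
from [ 462.5 -248.5   38. ] -6.28 shift [-0.7  0.1 33.   0.4] t 10.5
```

step_arm(plan=[[[-0.7, 0, 20, 0.4, 1], [-0.7, 0, 33, 0.4, 1], [-0.7, 0, 33, 0.4, 1], [-0.7, 0, 33, 0.4, 1], [-0.7, 0, 33, 0.4, -1], [-0.7, 0, 33, 0.4, -1], [-0.7, 0, 33, 0.4, -1], [-0.7, 0, 33, 0.4, -1]]])

```text
t: 11.15
eef_pos: [462.7, -249.0, 6.5]
tcp_rot: [3.141, -0.001, -0.119]
ft_force: [-1.0, 0.2, -0.3]
opening: 0.778
grip_force: 0.0
```

step_arm(plan=[[[0, 0, 0, 0, -1], [0, 0, 0, 0, -1], [0, 0, 0, 0, -1], [0, 0, 0, 0, -1], [0, 0, 0, 0, -1], [0, 0, 0, 0, -1], [0, 0, 0, 0, -1], [0, 0, 0, 0, -1]]])

```text
t: 11.82
eef_pos: [462.5, -248.9, 5.8]
tcp_rot: [-3.142, -0.0, -0.119]
ft_force: [-0.1, -0.5, 0.5]
opening: 0.48
grip_force: 30.0
```

step_arm(plan=[[[0, 0, -20, 0, -1], [0, 0, -60, 0, -1], [0, 0, -100, 0, -1], [0, 0, -140, 0, -1], [0, 0, -175, 0, -1], [0, 0, -175, 0, -1], [0, 0, -175, 0, -1]]])

```text
t: 12.4
eef_pos: [462.8, -249.1, 182.3]
tcp_rot: [3.14, -0.003, -0.119]
ft_force: [-0.2, 0.6, -1.8]
opening: 0.476
grip_force: 30.0
```

Run:
```python
from h import *
go(556.7,93.7,180,99.5)
```

```text
from [ 462.8 -249.1  182.3] -6.81 shift [  52.6 -351.5    2.3 -106.3] t 12.4
```

step_arm(plan=[[[6, -38, 0, -7, -1], [12, -76, 0, -14, -1], [18, -114, 0, -21, -1], [24, -152, 0, -28, -1], [30, -190, 0, -35, -1], [36, -228, 0, -42, -1], [42, -266, 0, -49, -1], [50, -304, 0, -56, -1]]])

```text
t: 13.07
eef_pos: [547.3, 49.1, 178.8]
tcp_rot: [-3.139, 0.002, 0.864]
ft_force: [0.4, -1.0, -0.8]
opening: 0.477
grip_force: 30.0
```

Run:
```python
from h import *
go(556.7,93.7,150,99.5)
```

```text
from [547.3  49.1 178.8] 49.53 shift [ 40.  -21.9  28.8 -50. ] t 13.1
```

step_arm(plan=[[[10, -5, 0, -7, -1], [20, -10, 0, -14, -1], [30, -15, 0, -21, -1], [40, -21, 0, -28, -1], [40, -21, 0, -35, -1], [40, -21, 10, -42, -1], [40, -21, 20, -49, -1], [40, -21, 28, -50, -1]]])

```text
t: 13.73
eef_pos: [557.4, 91.1, 150.3]
tcp_rot: [-3.138, -0.001, 1.737]
ft_force: [-1.0, -1.2, -0.7]
opening: 0.479
grip_force: 30.0
```

step_arm(plan=[[[0, 0, 0, 0, -1], [0, 0, 0, 0, -1], [0, 0, 0, 0, -1]]])

```text
t: 13.98
eef_pos: [558.4, 91.0, 152.6]
tcp_rot: [-3.141, -0.0, 1.728]
ft_force: [0.0, -0.4, -1.7]
opening: 0.478
grip_force: 30.0
```

Run:
```python
from h import *
snap('wrist','w5');go(556.7,93.7,110,99.5)
```

```text
from [558.6  91.  152.9] 99.05 shift [ 3.  -1.4 42.9 -0.5] t 14.0
```

```bash
cat >> h.py <<'E'
def plateend(f,zoff=4.5):
    s=env.state();e=s['eef_pos'];a=s['tcp_rot'][2];T=np.array([[np.cos(a),np.sin(a)],[np.sin(a),-np.cos(a)]])
    g=cv2.cvtColor(cv2.imread('pics/'+f+'.png'),6).astype(float)
    p=g[130:230,290:345].mean(1); d=p[4:]-p[:-4]; r=130+int(np.argmin(d))+2
    print('row',r,'end in tool',(unp(f,[[317,r]],e[2]+zoff)[:,:2]-e[:2])@T.T, g[r-8:r+9:2,317])
E
python3 - <<'E'
from h import *
plateend('w3');plateend('w5')
E
```

```text
row 176 end in tool [[57.2987244  -2.76353648]] [170. 172. 171. 169. 105.  55.  60.  63.  65.]
row 163 end in tool [[61.13259209 -0.17995365]] [133. 164. 172. 169. 104.  60.  62.  63.  63.]
```

View pics/w5.png

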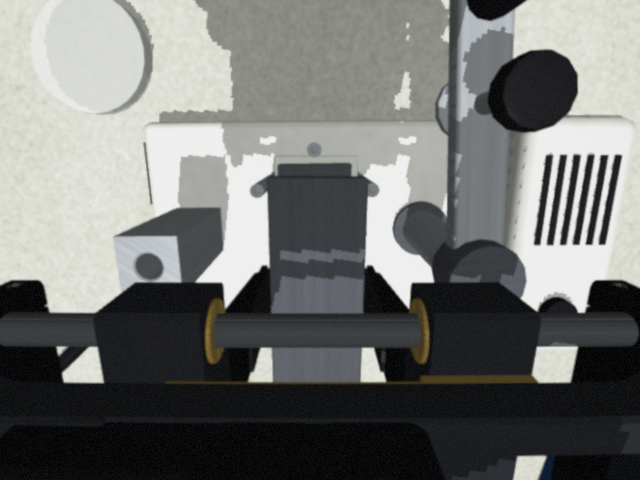

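step_arm(plan=[[[2.9, -1.4, 0, -0.5, -1], [2.9, -1.4, 10, -0.5, -1], [2.9, -1.4, 20, -0.5, -1], [2.9, -1.4, 30, -0.5, -1], [2.9, -1.4, 40, -0.5, -1], [2.9, -1.4, 48, -0.5, -1], [2.9, -1.4, 51, -0.5, -1], [2.9, -1.4, 51, -0.5, -1]]])

```text
t: 14.7
eef_pos: [556.2, 93.6, 100.7]
tcp_rot: [-3.14, -0.0, 1.74]
ft_force: [-0.1, 0.1, -1.0]
opening: 0.479
grip_force: 30.0
```

step_arm(plan=[[[0, 0, 1, 0, -1], [0, 0, 1.5, 0, -1], [0, 0, 1.5, 0, -1]]])

```text
t: 14.95
eef_pos: [556.7, 93.7, 100.6]
tcp_rot: [3.141, -0.0, 1.74]
ft_force: [0.2, 0.3, -1.7]
opening: 0.477
grip_force: 30.0
```

step_arm(plan=[[[0, 0, 1, 0, -1], [0, 0, 1, 0, -1], [0, 0, 1, 0, -1]]])

```text
t: 15.2
eef_pos: [556.6, 93.7, 99.4]
tcp_rot: [3.141, -0.0, 1.74]
ft_force: [-0.2, 0.2, -1.0]
opening: 0.479
grip_force: 30.0
```

step_arm(plan=[[[0, 0, 1, 0, -1], [0, 0, 1, 0, -1], [0, 0, 1, 0, -1]]])

```text
t: 15.45
eef_pos: [556.7, 93.7, 98.7]
tcp_rot: [3.141, 0.0, 1.74]
ft_force: [-1.1, -0.3, 6.1]
opening: 0.475
grip_force: 30.0
```

step_arm(plan=[[[0, 0, -0.3, 0, 0.5], [0, 0, -0.3, 0, 0.5], [0, 0, -0.3, 0, 0.5], [0, 0, -0.3, 0, 0.5], [0, 0, -20, 0, 0.5], [0, 0, -60, 0, 0.5], [0, 0, -100, 0, 1], [0, 0, -100, 0, 1]]])

```text
t: 16.12
eef_pos: [559.1, 93.9, 205.0]
tcp_rot: [3.132, 0.001, 1.74]
ft_force: [-0.2, 0.6, 0.6]
opening: 0.837
grip_force: 0.0
```

Run:
```python
from h import *
a=snap('wrist','w6');im=snap('top','top2')
cv2.imwrite('pics/m6.png',np.hstack([cv2.resize(a[100:400,150:450],(400,400)),cv2.resize(im[180:340,370:530],(400,400),interpolation=3)]))
go(461.2,-373,100,-9)
```

```text
from [557.   93.7 199.5] 99.69 shift [-444.  -172.9   99.5  108.7] t 16.2
```

View pics/m6.png

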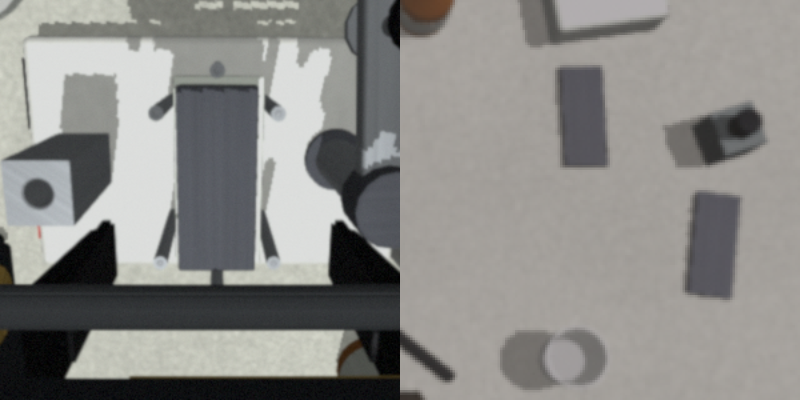

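step_arm(plan=[[[-38, -2, 0, 7, 1], [-76, -4, 0, 14, 1], [-114, -6, 0, 21, 1], [-152, -8, 0, 28, 1], [-190, -10, 0, 35, 1], [-228, -12, 0, 42, 1], [-266, -13, 0, 49, 1], [-304, -14, 0, 56, 1]]])

```text
t: 16.88
eef_pos: [593.2, -210.1, 196.4]
tcp_rot: [-3.139, 0.001, 0.756]
ft_force: [-0.0, 0.9, -0.6]
opening: 0.997
grip_force: 0.0
```

Run:
```python
from h import *
go(600.2,-243,100,0)
```

```text
from [ 593.2 -210.1  196.4] 43.33 shift [-17.5  28.7  96.4  43.3] t 16.9
```

step_arm(plan=[[[-9, 14, 0, 7, 1], [-17, 28, 0, 14, 1], [-17, 28, 20, 21, 1], [-17, 28, 40, 28, 1], [-17, 28, 50, 35, 1], [-17, 28, 50, 42, 1], [-17, 28, 50, 43.3, 1], [-17, 28, 50, 43.3, 1]]])

```text
t: 17.55
eef_pos: [600.6, -240.1, 146.9]
tcp_rot: [-3.141, 0.002, 0.008]
ft_force: [-0.4, -0.2, -0.5]
opening: 1.002
grip_force: 0.0
```

step_arm(plan=[[[0, 0, 0, 0, 1], [0, 0, 0, 0, 1]]])

```text
t: 17.72
eef_pos: [601.0, -240.3, 148.2]
tcp_rot: [-3.142, -0.0, 0.01]
ft_force: [0.0, 0.3, -0.9]
opening: 1.0
grip_force: 0.0
```

Run:
```python
from h import *
im=snap('wrist','w7')
m=cv2.inRange(im,(50,45,45),(110,95,95)); g=cv2.cvtColor(im,6)
# dark plate: connected comp near projected centre
p=proj('w7',[600.2,-243,10])[0]; msk=((g<105)&(g>40)).astype(np.uint8); msk[300:]=0
n,l,st,_=cv2.connectedComponentsWithStats(cv2.morphologyEx(msk,cv2.MORPH_OPEN,np.ones((5,5)))); k=l[int(p[1]),int(p[0])]
print(p,k,st[k]); c=cv2.findContours((l==k).astype(np.uint8),0,1)[0][0]; b=cv2.boxPoints(cv2.minAreaRect(c)); print(b)
q=sorted(b.tolist(),key=lambda v:v[1]); t=sorted(q[:2]);o=sorted(q[2:],reverse=True); mm,a=rect('w7',np.array(t+o)); go(mm[0],mm[1],5,a)
cv2.imwrite('pics/w7c.png',im)
```

```text
[319.99245809 227.23836284] 8 [ 292  162   58  123 6679]
[[291.48203 283.9175 ]
 [293.03427 161.29158]
 [349.62015 162.00784]
 [348.0679  284.6338 ]]
w7 centre [ 601.7 -243.4] ang 0.05 L 107.9 W 46.7
from [ 601.  -240.3  148.4] 0.52 shift [  0.7   3.2 143.4   0.5] t 17.8
```

step_arm(plan=[[[0, 3, 30, 0.5, 1], [0, 3, 70, 0.5, 1], [0, 3, 110, 0.5, 1], [0, 3, 135, 0.5, 1], [0, 3, 142.5, 0.5, 1], [0, 3, 142.5, 0.5, 1], [0, 3, 142.5, 0.5, 1], [0, 3, 142.5, 0.5, -1]]])

```text
t: 18.43
eef_pos: [602.0, -243.8, 7.9]
tcp_rot: [3.14, -0.003, -0.002]
ft_force: [0.4, -0.2, -0.0]
opening: 0.969
grip_force: 0.0
```

step_arm(plan=[[[0, 0, 0, 0, -1], [0, 0, 0, 0, -1], [0, 0, 0, 0, -1], [0, 0, 0, 0, -1], [0, 0, 0, 0, -1], [0, 0, 0, 0, -1], [0, 0, 0, 0, -1], [0, 0, 0, 0, -1]]])

```text
t: 19.1
eef_pos: [601.0, -243.4, 5.8]
tcp_rot: [3.142, -0.0, -0.002]
ft_force: [-0.6, -0.6, 0.5]
opening: 0.48
grip_force: 30.0
```

step_arm(plan=[[[0, 0, 0, 0, -1], [0, 0, 0, 0, -1], [0, 0, -20, 0, -1], [0, 0, -60, 0, -1], [0, 0, -100, 0, -1], [0, 0, -140, 0, -1], [0, 0, -175, 0, -1], [0, 0, -175, 0, -1]]])

```text
t: 19.77
eef_pos: [603.1, -244.3, 188.1]
tcp_rot: [3.137, -0.009, -0.002]
ft_force: [0.8, 0.0, -0.8]
opening: 0.474
grip_force: 30.0
```

Run:
```python
from h import *
go(556.7,93.7,180,99.5)
```

```text
from [ 603.1 -244.3  188.1] -0.1 shift [ -47.1 -337.9    8.1  -99.6] t 19.8
```

step_arm(plan=[[[-5, -37, 0, -7, -1], [-10, -74, 0, -14, -1], [-16, -111, 0, -21, -1], [-22, -148, 0, -28, -1], [-28, -185, 0, -35, -1], [-34, -222, 0, -42, -1], [-40, -259, 0, -49, -1], [-46, -296, 0, -56, -1]]])

```text
t: 20.43
eef_pos: [554.7, 54.5, 180.2]
tcp_rot: [-3.141, 0.0, 0.981]
ft_force: [0.5, 0.3, -1.2]
opening: 0.483
grip_force: 30.0
```

Run:
```python
from h import *
go(556.7,93.7,150,99.5)
```

```text
from [554.7  54.5 180.2] 56.22 shift [ 33.7 -20.1  30.2 -43.3] t 20.4
```

step_arm(plan=[[[10, -5, 0, -7, -1], [20, -10, 0, -14, -1], [30, -15, 0, -21, -1], [33, -19, 0, -28, -1], [33, -19, 0, -35, -1], [33, -19, 10, -42, -1], [33, -19, 20, -43, -1], [33, -19, 28, -43, -1]]])

```text
t: 21.1
eef_pos: [557.9, 90.8, 151.4]
tcp_rot: [-3.14, -0.0, 1.724]
ft_force: [0.1, -0.3, -1.4]
opening: 0.477
grip_force: 30.0
```

step_arm(plan=[[[0, 0, 0, 0, -1], [0, 0, 0, 0, -1], [0, 0, 0, 0, -1]]])

```text
t: 21.35
eef_pos: [558.5, 90.7, 152.8]
tcp_rot: [3.142, -0.0, 1.724]
ft_force: [-0.3, 0.7, -1.7]
opening: 0.477
grip_force: 30.0
```

Run:
```python
from h import *
im=snap('wrist','w8');go(556.7,93.7,110,99.5)
g=cv2.cvtColor(im,6); print(g[150:190:2,300],g[150:190:2,330])
```

```text
from [558.6  90.7 153. ] 98.79 shift [ 3.3 -1.4 43.  -0.7] t 21.4
[170 170 159 164 171 172 138  60  62  59  60  61  44  52  59  64  64  61
  58  59] [173 175 158 166 171 171 125  55  63  63  64  60  45  53  61  62  60  60
  59  61]
```

step_arm(plan=[[[2.3, -1.4, 0, -0.7, -1], [2.3, -1.4, 10, -0.7, -1], [2.3, -1.4, 20, -0.7, -1], [2.3, -1.4, 30, -0.7, -1], [2.3, -1.4, 38, -0.7, -1], [2.3, -1.4, 42, -0.7, -1], [2.3, -1.4, 42, -0.7, -1], [2.3, -1.4, 42, -0.7, -1]]])

```text
t: 22.07
eef_pos: [556.6, 92.8, 110.5]
tcp_rot: [-3.141, -0.0, 1.738]
ft_force: [0.7, -0.0, -1.0]
opening: 0.482
grip_force: 30.0
```

step_arm(plan=[[[0, 0, 1, 0, -1], [0, 0, 1.5, 0, -1], [0, 0, 1.5, 0, -1]]])

```text
t: 22.32
eef_pos: [556.7, 92.8, 109.5]
tcp_rot: [3.141, -0.0, 1.738]
ft_force: [0.1, -0.1, -1.8]
opening: 0.48
grip_force: 30.0
```

step_arm(plan=[[[0, 0, 0.5, 0, -1], [0, 0, 1, 0, -1], [0, 0, 1, 0, -1]]])

```text
t: 22.57
eef_pos: [556.7, 92.8, 108.7]
tcp_rot: [3.141, -0.0, 1.738]
ft_force: [-1.2, 0.1, 3.8]
opening: 0.479
grip_force: 30.0
```

step_arm(plan=[[[0, 0, -0.2, 0, 0.5], [0, 0, -0.2, 0, 0.5], [0, 0, -0.2, 0, 0.5], [0, 0, -0.2, 0, 0.5], [0, 0, -20, 0, 0.5], [0, 0, -60, 0, 0.5], [0, 0, -90, 0, 1], [0, 0, -90, 0, 1]]])

```text
t: 23.23
eef_pos: [558.7, 93.0, 203.8]
tcp_rot: [3.133, 0.001, 1.738]
ft_force: [-0.1, 0.6, 1.3]
opening: 0.838
grip_force: 0.0
```

Run:
```python
from h import *
snap('wrist','w9');im=snap('top','top3');go(461.5,-374,100,-9)
a=cv2.imread('pics/top2.png');d=cv2.absdiff(a,im).max(2)[180:340,460:530];print('plate D diff',(d>25).sum())
```

```text
from [556.8  92.8 199.1] 99.59 shift [-444.4 -171.7   99.1  108.6] t 23.3
plate D diff 0
```

step_arm(plan=[[[-36, -14, 0, 7, 1], [-72, -28, 0, 14, 1], [-108, -42, 0, 21, 1], [-144, -56, 0, 28, 1], [-180, -70, 0, 35, 1], [-216, -84, 0, 42, 1], [-252, -98, 0, 49, 1], [-288, -111, 0, 56, 1]]])

```text
t: 24.0
eef_pos: [493.8, -211.2, 196.8]
tcp_rot: [-3.139, 0.001, 0.755]
ft_force: [0.5, 0.7, 0.1]
opening: 1.004
grip_force: 0.0
```

Run:
```python
from h import *
go(461.5,-374,150,-9)
```

```text
from [ 493.8 -211.2  196.8] 43.23 shift [-135.1   96.5   46.8   52.2] t 24.0
```

step_arm(plan=[[[-28, 20, 0, 7, 1], [-56, 40, 0, 14, 1], [-84, 60, 0, 21, 1], [-112, 80, 10, 28, 1], [-133, 95, 20, 35, 1], [-133, 95, 30, 42, 1], [-133, 95, 40, 49, 1], [-133, 95, 45, 52, 1]]])

```text
t: 24.67
eef_pos: [463.1, -370.0, 150.2]
tcp_rot: [-3.139, 0.003, -0.155]
ft_force: [0.2, 0.0, -0.1]
opening: 0.996
grip_force: 0.0
```

step_arm(plan=[[[0, 0, 0, 0, 1], [0, 0, 0, 0, 1], [0, 0, 0, 0, 1]]])

```text
t: 24.92
eef_pos: [464.2, -370.0, 152.9]
tcp_rot: [-3.141, 0.001, -0.145]
ft_force: [0.2, -0.6, 1.0]
opening: 1.0
grip_force: 0.0
```

Run:
```python
from h import *
im=snap('wrist','w10')
g=cv2.cvtColor(im,6)
p=proj('w10',[461.5,-374,10])[0]; msk=((g<105)&(g>40)).astype(np.uint8); msk[300:]=0
n,l,st,_=cv2.connectedComponentsWithStats(cv2.morphologyEx(msk,cv2.MORPH_OPEN,np.ones((5,5)))); k=l[int(p[1]),int(p[0])]
print(p,k,st[k]); c=cv2.findContours((l==k).astype(np.uint8),0,1)[0][0]; b=cv2.boxPoints(cv2.minAreaRect(c))
q=sorted(b.tolist(),key=lambda v:v[1]); t=sorted(q[:2]);o=sorted(q[2:],reverse=True); mm,a=rect('w10',np.array(t+o)); go(mm[0],mm[1],5,a)
```

```text
[321.84904738 227.44004673] 7 [    0   163   352   137 27391]
w10 centre [ 472.7 -242.7] ang -12.08 L 120.6 W 303.4
from [ 464.3 -370.1  153.2] -8.3 shift [ -10.1 -127.3  148.2    3.8] t 25.0
```

step_arm(plan=[[[-2.2, 4.3, 30, 0.7, 1], [-2.2, 4.3, 70, 0.7, 1], [-2.2, 4.3, 110, 0.7, 1], [-2.2, 4.3, 138, 0.7, 1], [-2.2, 4.3, 147.5, 0.7, 1], [-2.2, 4.3, 147.5, 0.7, 1], [-2.2, 4.3, 147.5, 0.7, 1], [-2.2, 4.3, 147.5, 0.7, -1]]])

```text
t: 25.63
eef_pos: [462.3, -374.8, 7.7]
tcp_rot: [3.14, -0.002, -0.159]
ft_force: [0.1, -0.6, 0.8]
opening: 0.972
grip_force: 0.0
```

step_arm(plan=[[[0, 0, 0, 0, -1], [0, 0, 0, 0, -1], [0, 0, 0, 0, -1], [0, 0, 0, 0, -1], [0, 0, 0, 0, -1], [0, 0, 0, 0, -1], [0, 0, 0, 0, -1], [0, 0, 0, 0, -1]]])

```text
t: 26.3
eef_pos: [461.5, -374.2, 5.8]
tcp_rot: [3.142, -0.0, -0.159]
ft_force: [-0.5, -0.2, 1.4]
opening: 0.476
grip_force: 30.0
```

step_arm(plan=[[[0, 0, 0, 0, -1], [0, 0, 0, 0, -1], [0, 0, -20, 0, -1], [0, 0, -60, 0, -1], [0, 0, -100, 0, -1], [0, 0, -140, 0, -1], [0, 0, -180, 0, -1], [0, 0, -195, 0, -1]]])

```text
t: 26.97
eef_pos: [462.4, -374.9, 206.2]
tcp_rot: [3.138, -0.005, -0.159]
ft_force: [0.3, -1.0, -0.9]
opening: 0.479
grip_force: 30.0
```

Run:
```python
from h import *
R=unp('top0',c1([[93,367],[30,407],[150,397],[93,566],[30,538],[150,525]]),50)[:,:2]
L=np.array([[64,0],[42,32],[42,-32],[-64,0],[-42,32],[-42,-32]])
from scipy.optimize import least_squares as LS
f=lambda p:(L@np.array([[np.cos(p[2]),np.sin(p[2])],[-np.sin(p[2]),np.cos(p[2])]])+p[:2]-R).ravel()
o=LS(f,[478,361,0]);print(o.x,np.degrees(o.x[2]),f(o.x).reshape(-1,2).round(1)); 
u=unp('top0',c1([[40,360],[177,358],[177,585],[40,587]]),8);print(u.mean(0))
go(478,361,200,1.5)
```

```text
[4.76066937e+02 3.63768238e+02 4.69885616e-02] 2.69224626784316 [[-0.6  2.1]
 [ 1.8 -6.5]
 [-1.1  6.4]
 [-0.   0.4]
 [ 2.3 -7.2]
 [-2.3  4.8]]
[478.22347802 360.57445324   8.        ]
from [ 462.4 -374.9  206.2] -9.11 shift [-101.  -729.     6.2  -10.6] t 27.0
```

step_arm(plan=[[[-5, -38, 0, -1, -1], [-10, -76, 0, -2, -1], [-16, -114, 0, -3, -1], [-21, -152, 0, -4, -1], [-26, -190, 0, -5, -1], [-31, -228, 0, -6, -1], [-37, -266, 0, -7, -1], [-42, -304, 0, -8, -1]]])

```text
t: 27.63
eef_pos: [467.5, -65.4, 200.7]
tcp_rot: [-3.141, 0.0, -0.019]
ft_force: [0.8, 0.4, -1.1]
opening: 0.478
grip_force: 30.0
```

step_arm(plan=[[[0, -38, 0, -1, -1], [0, -76, 0, -2, -1], [0, -114, 0, -3, -1], [0, -152, 0, -3, -1], [0, -190, 0, -3, -1], [0, -228, 0, -3, -1], [0, -266, 0, -3, -1], [0, -304, 0, -3, -1]]])

```text
t: 28.3
eef_pos: [473.5, 238.6, 200.7]
tcp_rot: [3.142, 0.0, 0.033]
ft_force: [1.4, 0.4, -1.1]
opening: 0.478
grip_force: 30.0
```

Run:
```python
from h import *
go(477,361,200,2)
```

```text
from [473.5 238.6 200.7] 1.89 shift [ 7.600e+00 -1.222e+02  7.000e-01 -1.000e-01] t 28.3
```

step_arm(plan=[[[3, -38, 0, 0, -1], [6, -76, 0, 0, -1], [7, -114, 10, 0, -1], [7, -119, 30, 0, -1], [7, -119, 50, 0, -1], [7, -119, 60, 0, -1], [7, -119, 60, 0, -1], [7, -119, 60, 0, -1]]])

```text
t: 28.97
eef_pos: [477.2, 355.4, 140.9]
tcp_rot: [3.141, 0.001, 0.032]
ft_force: [-0.2, 0.5, -0.4]
opening: 0.476
grip_force: 30.0
```

Run:
```python
from h import *
im=snap('wrist','w11'); go(477,361,100,2)
cv2.imwrite('pics/w11c.png',cv2.resize(im[60:360,120:520],(800,600),interpolation=3))
```

```text
from [477.6 355.6 141.6] 1.85 shift [-0.4 -5.4 41.6 -0.2] t 29.0
```

View pics/w11c.png

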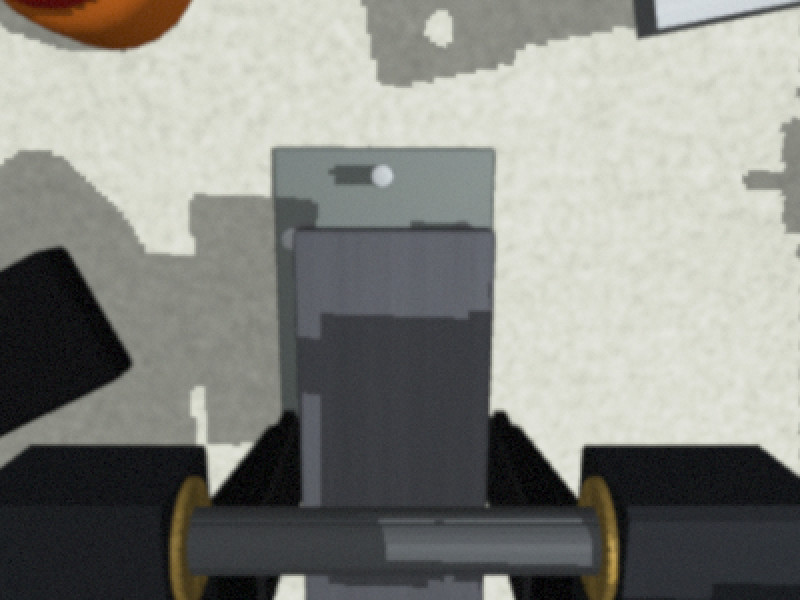

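Run:
```python
from h import *
c=lambda p:(np.float64(p)+.5)/2-.5+[120,60]
print(unp('w11',[c([382,176]),c([289,239])],50),unp('w11',c([[273,149],[494,149],[279,400]]),8),'plate end',unp('w11',c([[393,230],[294,230],[493,229]]),145.5))
```

```text
[[543.23659954 361.88012969  50.        ]
 [520.53878563 394.03751695  50.        ]] [[551.85628835 406.20909059   8.        ]
 [554.77664892 318.22993645   8.        ]
 [447.05035219 404.3138365    8.        ]] plate end [[532.64722261 357.67146519 145.5       ]
 [531.92538658 379.68698955 145.5       ]
 [533.61888962 335.44542254 145.5       ]]
```

step_arm(plan=[[[1.4, -4.3, 0, 0, -1], [1.4, -4.3, 30, 0, -1], [1.4, -4.3, 60, 0, -1], [1.4, -4.3, 90, 0, -1], [1.4, -4.3, 110, 0, -1], [1.4, -4.3, 123, 0, -1], [1.4, -4.3, 124, 0, -1], [1.4, -4.3, 124, 0, -1]]])

```text
t: 29.68
eef_pos: [478.9, 360.3, 17.2]
tcp_rot: [-3.141, -0.0, 0.033]
ft_force: [0.4, -0.2, -1.3]
opening: 0.477
grip_force: 30.0
```

step_arm(plan=[[[0, 0, 1, 0, -1], [0, 0, 2, 0, -1], [0, 0, 2, 0, -1]]])

```text
t: 29.93
eef_pos: [478.9, 360.4, 15.9]
tcp_rot: [-3.141, -0.002, 0.033]
ft_force: [0.1, 0.5, -0.6]
opening: 0.478
grip_force: 30.0
```

step_arm(plan=[[[0, 0, 0.5, 0, -1], [0, 0, 1, 0, -1], [0, 0, 1, 0, -1]]])

```text
t: 30.18
eef_pos: [478.5, 360.2, 14.0]
tcp_rot: [-3.141, -0.0, 0.033]
ft_force: [-0.0, -0.2, -1.7]
opening: 0.478
grip_force: 30.0
```

step_arm(plan=[[[0, 0, 0, 0, 0.5], [0, 0, 0, 0, 0.5], [0, 0, 0, 0, 0.5], [0, 0, 0, 0, 0.5], [0, 0, -20, 0, 0.5], [0, 0, -60, 0, 0.5], [0, 0, -100, 0, 0.5], [0, 0, -140, -7, 0.5]]])

```text
t: 30.85
eef_pos: [478.1, 359.9, 155.3]
tcp_rot: [3.141, 0.001, 0.153]
ft_force: [0.5, -0.1, 0.1]
opening: 0.75
grip_force: 0.0
```

step_arm(plan=[[[0, 0, -40, -7, 0], [0, 0, -65, -14, 0], [0, 0, -65, -21, 0], [0, 0, -65, -28, 0], [0, 0, -65, -35, 0], [0, 0, -65, -42, 0], [0, 0, -65, -49, 0], [0, 0, -65, -56, 0]]])

```text
t: 31.52
eef_pos: [478.3, 360.1, 218.9]
tcp_rot: [3.142, -0.0, 1.139]
ft_force: [0.1, -0.7, 0.2]
opening: 0.503
grip_force: 0.0
```

Run:
```python
from h import *
im=snap('wrist','w12'); go(610.3,234.2,218,103.5)
```

```text
from [478.3 360.1 218.9] 65.75 shift [-60.6 172.1   0.9 -37.8] t 31.6
```

step_arm(plan=[[[-12, 35, 0, -7, 0.2], [-24, 70, 0, -14, 0.2], [-36, 105, 0, -21, 0.2], [-48, 140, 0, -28, 0.2], [-60, 171, 0, -35, 0.2], [-60, 171, 0, -38, 0.2], [-60, 171, 0, -38, 0.2], [-60, 171, 0, -38, 0.2]]])

```text
t: 32.23
eef_pos: [607.5, 233.2, 218.6]
tcp_rot: [-3.141, -0.0, 1.791]
ft_force: [0.1, 1.0, 0.4]
opening: 0.596
grip_force: 0.0
```

Run:
```python
from h import *
im=snap('wrist','w13'); go(610.3,234.2,151,103.5)
g=cv2.imread('pics/w12.png')
cv2.imwrite('pics/m13.png',np.hstack([cv2.resize(im,(400,300)),cv2.resize(g,(400,300))]))
```

```text
from [607.3 233.7 218.8] 102.69 shift [-0.2  3.1 67.8 -0.8] t 32.3
```

View pics/m13.png

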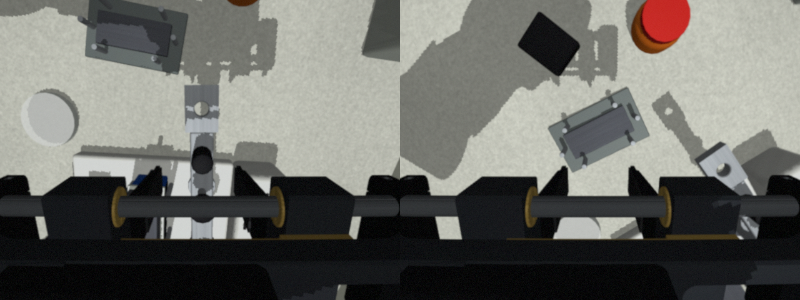

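step_arm(plan=[[[0, 3, 0, -0.8, 0.2], [0, 3, 20, -0.8, 0.2], [0, 3, 40, -0.8, 0.2], [0, 3, 60, -0.8, 0.2], [0, 3, 67, -0.8, 0.2], [0, 3, 67, -0.8, 0.2], [0, 3, 67, -0.8, -1], [0, 3, 67, -0.8, -1]]])

```text
t: 32.95
eef_pos: [611.1, 234.4, 153.1]
tcp_rot: [3.14, -0.0, 1.81]
ft_force: [0.2, -0.2, -0.1]
opening: 0.507
grip_force: 0.0
```

step_arm(plan=[[[0, 0, 0, 0, -1], [0, 0, 0, 0, -1], [0, 0, 0, 0, -1], [0, 0, 0, 0, -1], [0, 0, 0, 0, -1], [0, 0, 0, 0, -1], [0, 0, 0, 0, -1], [0, 0, 0, 0, -1]]])

```text
t: 33.62
eef_pos: [610.9, 234.0, 152.2]
tcp_rot: [3.141, -0.0, 1.81]
ft_force: [-0.2, 0.2, 5.2]
opening: 0.223
grip_force: 30.0
```

Run:
```python
from h import *
s=env.state();print(s['grip_force'],s['opening'],s['ft_force'],s['eef_pos'],np.degrees(s['tcp_rot'][2]))
H=np.array([640.5,107.76]); r=s['eef_pos'][:2]-H; th0=np.degrees(np.arctan2(r[1],r[0])); print('radius',np.hypot(*r),'bar dir',th0,unp('w13',[[322,174]],144)[0][:2]-H)
w0=np.radians(np.degrees(s['tcp_rot'][2])); R=np.hypot(*r)
for d in range(6,91,6):
    t=np.radians(th0+d); D=H+R*np.array([np.cos(t),np.sin(t)])-s['eef_pos'][:2]
    # cumulative
    print(d,[round(v,1) for v in(np.cos(w0)*D[0]+np.sin(w0)*D[1],np.sin(w0)*D[0]-np.cos(w0)*D[1])])
```

```text
30.001158714294434 0.22313747615036703 [-0.15358712  0.22215592  5.24535602] [610.88957491 233.95871472 152.22040806] 103.67922627164913
radius 129.62597298303294 bar dir 103.2046405854363 [-40.67042686 174.98378453]
6 [np.float64(-0.6), np.float64(-13.6)]
12 [np.float64(-2.6), np.float64(-27.0)]
18 [np.float64(-6.0), np.float64(-40.1)]
24 [np.float64(-10.8), np.float64(-52.8)]
30 [np.float64(-16.8), np.float64(-65.0)]
36 [np.float64(-24.1), np.float64(-76.4)]
42 [np.float64(-32.6), np.float64(-87.0)]
48 [np.float64(-42.1), np.float64(-96.7)]
54 [np.float64(-52.6), np.float64(-105.3)]
60 [np.float64(-63.9), np.float64(-112.8)]
66 [np.float64(-75.9), np.float64(-119.1)]
72 [np.float64(-88.5), np.float64(-124.0)]
78 [np.float64(-101.6), np.float64(-127.6)]
84 [np.float64(-115.0), np.float64(-129.9)]
90 [np.float64(-128.5), np.float64(-130.7)]
```

step_arm(plan=[[[-0.6, -13.6, -1, -6, -1], [-2.6, -27, -1, -12, -1], [-6, -40.1, -1, -18, -1], [-10.8, -52.8, -1, -24, -1], [-16.8, -65, -1, -30, -1], [-24.1, -76.4, -1, -36, -1], [-32.6, -87, -1, -42, -1], [-42.1, -96.7, -1, -48, -1]]])

```text
t: 34.28
eef_pos: [526.3, 169.6, 152.3]
tcp_rot: [-3.141, 0.0, 2.653]
ft_force: [6.3, -3.4, -7.1]
opening: 0.223
grip_force: 30.0
```

step_arm(plan=[[[-0.6, -13.6, 0, -6, -1], [-2.6, -27, 0, -12, -1], [-6, -40.1, 0, -18, -1], [-10.8, -52.8, 0, -24, -1], [-13, -57, 0, -26, -1], [-13, -57, 0, -26, -1], [-13, -57, 0, -26, -1], [-13, -57, 0, -26, -1]]])

```text
t: 34.95
eef_pos: [510.4, 114.0, 152.3]
tcp_rot: [-3.141, -0.002, 3.1]
ft_force: [-3.2, -1.1, -6.0]
opening: 0.225
grip_force: 30.0
```

Run:
```python
from h import *
s=env.state();print(s['ft_force'],s['eef_pos'],np.degrees(s['tcp_rot'][2]))
H=np.array([640.5,107.76]); r=s['eef_pos'][:2]-H; print(np.hypot(*r),np.degrees(np.arctan2(r[1],r[0]))%360)
```

```text
[-3.18265231 -1.12254616 -5.97918614] [510.42423599 114.02908103 152.25222651] 177.5958255107465
130.2267474801707 177.24072995506495
```

step_arm(plan=[[[-0.6, -13.6, 0, -6, -1], [-3, -27.6, 0, -12.3, -1], [-3, -27.6, 0, -12.3, -1], [-3, -27.6, 0, -12.3, -1], [-3, -27.6, 0, -12.3, -1], [-3, -27.6, 0, -12.3, -1]]])

```text
t: 35.45
eef_pos: [511.9, 86.3, 152.2]
tcp_rot: [3.141, -0.003, -2.968]
ft_force: [-6.0, -3.4, -3.9]
opening: 0.229
grip_force: 30.0
```

Run:
```python
from h import *
s=env.state();print(s['ft_force'],s['eef_pos'],np.degrees(s['tcp_rot'][2]))
H=np.array([640.5,107.76]); r=s['eef_pos'][:2]-H; print(np.hypot(*r),np.degrees(np.arctan2(r[1],r[0]))%360)
im=snap('wrist','w14'); p=proj('w14',[463,78,144])[0];print(p,proj('w14',[463,78,126])); x,y=int(p[0]),int(p[1])
g=cv2.cvtColor(im,6); print(g[y-24:y+25:3,x-24:x+25:3])
```

```text
[-5.99000778 -3.44324961 -3.91364317] [511.88534212  86.30808567 152.24205645] -170.07391763043438
130.39139101323067 189.4693169897739
[316.64249461 185.85929509] [[316.65228904 182.17640042]]
[[171 174 174 165 171 172 173 171 166 163 159 164 167 164 166 165 165]
 [171 176 174 168 170 168 171 172 165 164 160 164 167 164 166 164 162]
 [173 174 173 167 169 169 168 155 142 137 145 158 167 161 167 162 161]
 [172 174 174 166 168 153 119 108 102 103 105 120 144 161 163 163 163]
 [171 173 171 168 147 106  97  99  99 102  97  99 113 138 163 160 161]
 [172 173 171 159 102  99  99 101 102  98  99  97  64 129 154 161 161]
 [169 172 170 134  64  91  99 103 101  98  97  93  49 123 137 159 162]
 [171 171 171 113  54  59  94 101  99  96  94  60  49 115 120 155 160]
 [171 173 169 102  54  54  56  73  75  72  56  52  64 125 106 155 159]
 [171 171 168 111  52  53  52  55  53  54  51  50  85 131 111 155 159]
 [173 175 170 125  66  55  54  58  54  53  55  64 120 103 131 157 159]
 [171 172 168 156  95  58  61  53  57  54  75 115 112  88 148 159 159]
 [169 172 168 162 135  83  59  64  64  72  76  80  81 132 162 161 160]
 [171 171 165 163 165 142 111  82  64  66  76 107 139 158 161 159 159]
 [170 171 168 162 163 165 163 144 132 128 137 156 161 161 162 160 161]
 [169 171 166 161 163 167 171 166 161 158 157 163 161 161 163 160 157]
 [169 169 166 163 167 168 169 164 160 161 159 163 163 160 164 159 159]]
```

Run:
```python
from h import *
im=cv2.imread('pics/w14.png'); cv2.imwrite('pics/w14c.png',cv2.resize(im[155:215,276:356],(800,600),interpolation=3))
```

```text
(no output)
```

View pics/w14c.png

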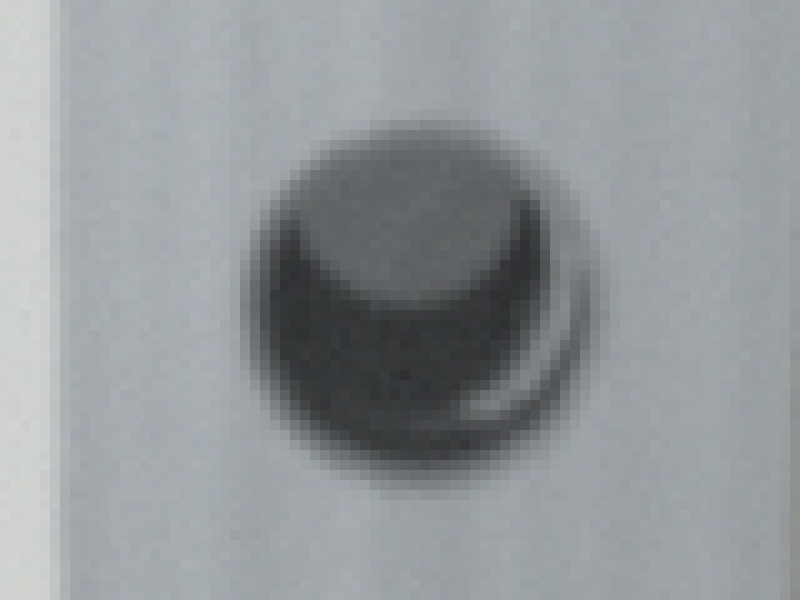

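step_arm(plan=[[[0, -1.3, 0, -0.6, -1], [0, -1.3, 0, -0.6, -1], [0, -1.3, 0, -0.6, -1], [0, -1.3, 0, -0.6, 0.1], [0, -1.3, 0, -0.6, 0.1], [0, -1.3, 0, -0.6, 0.1], [0, -1.3, 0, -0.6, 0.1], [0, -1.3, 0, -0.6, 0.1]]])

```text
t: 36.17
eef_pos: [513.5, 85.0, 153.0]
tcp_rot: [-3.142, 0.001, -2.957]
ft_force: [-0.1, 0.2, -0.6]
opening: 0.514
grip_force: 0.0
```

Run:
```python
from h import *
s=env.state();print(s['ft_force'],s['eef_pos'],np.degrees(s['tcp_rot'][2]),s['opening'])
im=snap('wrist','w15'); p=proj('w15',[463,78,144])[0];print(p,proj('w15',[463,78,126])); x,y=316,185
g=cv2.cvtColor(im,6); print(g[165:207:3,x-24:x+25:2])
go(556.7,93.7,215,190)
```

```text
[-0.14285503  0.15931648 -0.64874772] [513.5224962   84.98509125 153.01485868] -169.41903235903038 0.5143540667884151
[321.10265102 182.84070398] [[320.71979204 179.30391269]]
[[182 182 185 186 181 176 178 180 180 172 161 146 131 128 126 130 138 156
  171 176 171 175 173 172 171]
 [182 181 187 184 181 175 178 172 142 121 112 107 107 107 107 108 109 110
  129 148 167 173 174 171 169]
 [181 183 185 183 179 174 158 117 102 105 106 104 106 106 106 108 105 103
  102 107 126 163 174 169 171]
 [182 183 184 181 178 162 117  80  79 106 106 106 104 108 108 105 102 105
  105  90  66 130 165 170 171]
 [179 181 185 182 177 132  91  63  57  85 104 104 108 110 107 105 106 105
   97  65  55 100 149 165 170]
 [180 182 185 182 171 117  77  63  57  59  79 100 107 102 103 102  98  84
   63  58  61  85 138 165 170]
 [180 179 185 179 172 113  77  70  55  57  59  59  61  68  69  65  63  59
   55  60  72  84 137 163 169]
 [179 181 181 181 173 122  72  78  65  56  59  60  59  59  57  59  60  57
   57  74  81  92 145 166 169]
 [178 181 184 181 177 149 101  66  78  63  62  58  60  60  59  54  57  59
   71  79  84 128 159 170 170]
 [179 182 184 183 176 170 137  98  64  73  75  79  63  63  59  59  68  90
   86  80 120 151 169 168 170]
 [180 180 182 180 175 170 169 145 115  85  63  64  68  67  69  71  72  78
  100 129 149 170 172 170 167]
 [181 179 180 180 174 174 172 176 166 152 134 113  98  92  93 108 117 136
  151 164 171 171 171 168 166]
 [178 180 182 178 177 172 173 174 174 177 179 170 162 157 156 157 164 170
  174 171 172 173 171 168 170]
 [179 181 182 178 174 170 171 174 175 177 180 175 169 167 169 169 170 171
  171 172 170 173 169 170 169]]
from [513.4  84.9 153. ] -169.42 shift [-44.1   0.7 -62.    0.6] t 36.2
```

step_arm(plan=[[[0, 0, -30, 0, 0.1], [0, 0, -62, 0, -1], [-20, 0.3, -62, 0, -1], [-44, 0.7, -62, 0, -1], [-44, 0.7, -62, 0, -1], [-44, 0.7, -62, 0, -1], [-44, 0.7, -62, 0, -1], [-44, 0.7, -62, 0, -1]]])

```text
t: 36.88
eef_pos: [555.6, 93.5, 214.6]
tcp_rot: [3.141, -0.001, -2.957]
ft_force: [-0.4, -0.4, -0.4]
opening: 0.114
grip_force: 0.0
```

step_arm(plan=[[[0, 0, 0, 0, -1], [0, 0, 10, 0, -1], [0, 0, 20, 0, -1], [0, 0, 20, 0, -1], [0, 0, 20, 0, -1]]])

```text
t: 37.3
eef_pos: [555.9, 93.5, 193.8]
tcp_rot: [3.141, -0.002, -2.957]
ft_force: [0.8, 0.9, 0.3]
opening: 0.005
grip_force: 0.0
```

Run:
```python
from h import *
go(556.7,93.7,182,190); s=env.state(); print(s['opening'],s['ft_force'])
```

```text
from [555.9  93.5 193.8] -169.42 shift [-0.8  0.  11.8  0.6] t 37.3
0.005387552335291682 [0.81336421 0.94003479 0.25687799]
```

step_arm(plan=[[[-0.8, 0, 4, 0, -1], [-0.8, 0, 7, 0, -1], [-0.8, 0, 10, 0, -1], [-0.8, 0, 11.5, 0, -1], [-0.8, 0, 11.5, 0, -1]]])

```text
t: 37.72
eef_pos: [557.0, 93.7, 183.0]
tcp_rot: [3.141, -0.0, -2.957]
ft_force: [-0.2, -0.1, 0.6]
opening: 0.007
grip_force: 0.0
```

step_arm(plan=[[[0, 0, 1, 0, -1], [0, 0, 1.5, 0, -1], [0, 0, 1.5, 0, -1], [0, 0, 1.5, 0, -1]]])

```text
t: 38.05
eef_pos: [557.0, 93.7, 181.8]
tcp_rot: [3.142, -0.0, -2.957]
ft_force: [-1.0, 0.0, 0.2]
opening: 0.002
grip_force: 0.0
```

step_arm(plan=[[[0, 0, 1, 0, -1], [0, 0, 1.5, 0, -1], [0, 0, 1.5, 0, -1], [0, 0, 1.5, 0, -1]]])

```text
t: 38.38
eef_pos: [557.1, 93.8, 180.3]
tcp_rot: [3.142, 0.0, -2.957]
ft_force: [-0.4, -0.6, 1.4]
opening: 0.001
grip_force: 0.8
```

step_arm(plan=[[[0, 0, 1, 0, -1], [0, 0, 1, 0, -1], [0, 0, 1, 0, -1], [0, 0, 1, 0, -1]]])

```text
t: 38.72
eef_pos: [557.2, 93.8, 180.3]
tcp_rot: [-3.141, 0.001, -2.957]
ft_force: [-3.2, -0.2, 10.9]
opening: 0.006
grip_force: 5.5
```

step_arm(plan=[[[0, 0, -5, 0, -1], [0, 0, -30, 0, -1], [0, 0, -50, 0, 0], [6, -38, -50, 0, 1], [12, -76, -50, 0, 1], [18, -114, -50, 0, 1], [24, -152, -50, 0, 1], [30, -190, -50, 0, 1]]])

```text
t: 39.38
eef_pos: [562.3, -100.3, 229.4]
tcp_rot: [3.142, 0.0, -2.957]
ft_force: [0.9, -0.5, -0.2]
opening: 0.369
grip_force: 0.0
```

step_arm(plan=[[[6, -38, 0, 0, 1], [12, -76, 0, 0, 1], [18, -114, 0, 0, 1], [24, -152, 0, 0, 1], [30, -190, 0, 0, 1], [36, -228, 0, 0, 1], [43, -266, 0, 0, 1], [43, -283, 0, 0, 1]]])

```text
t: 40.05
eef_pos: [571.3, -389.1, 228.8]
tcp_rot: [-3.141, -0.0, -2.959]
ft_force: [0.4, 0.3, 0.4]
opening: 0.93
grip_force: 0.0
```

step_arm(plan=[[[0, 0, 0, 0, 1], [0, 0, 0, 0, 1], [0, 0, 0, 0, 1]]])

```text
t: 40.3
eef_pos: [572.2, -383.8, 229.0]
tcp_rot: [3.141, -0.0, -2.957]
ft_force: [0.4, -0.5, -0.4]
opening: 1.0
grip_force: 0.0
```

Run:
```python
from h import *
s=env.state();print(s['eef_pos'],np.degrees(s['tcp_rot'][2]))
im=snap('wrist','w16'); snap('top','top5'); p=proj('w16',[574,-386,106])[0];print(p,proj('w16',[574,-386,70]))
g=cv2.cvtColor(im,6); x,y=int(p[0]),int(p[1]); print(g[y-32:y+33:4,x-40:x+41:4])
```

```text
[ 572.17601029 -383.8015755   229.04063045] -169.4012665517053
[313.18036049 232.48352016] [[313.5293969  223.25537965]]
[[151 154 133  58  73  84  88  90  93  92  93  92  89  89  90  96  99  97
   98  97 100]
 [155 154 140  91  93  92  91  93  92  88  95  91  91  91  90  95 100  93
  100  95 101]
 [155 154 147  93  93  94  90  93  90  89  89  95  90  92  88  92  93  97
   95  96  99]
 [157 154 161  94  94  89  91  66   6   1  14  49  60  58  73  87  96  94
   97  98  98]
 [152 152 150  93  94  95  73  11   0   0   9   4  30  54  57  65  96 100
   97  95  98]
 [159 149 158  98  94  91  19  20  20  26  22  16   6  57  51  58 101  94
   96  98  97]
 [159 153 156 110  90  90  23  23  24  18  25  21  12  54  56  58  98  93
   96  98  98]
 [161 154 156 122  91  65  20  24  23  25  20  23  15  52  53  56  97  95
   97  99 101]
 [162 156 157 137  92  74  22  25  20  16  24  14   8  49  53  56  96  95
  100 106  98]
 [157 154 155 155  94  87  21  20  23  21  21  18   9  54  57  54 141 157
  155 155 156]
 [153 151 156 157  91  92  40  19  20  22  19  20  64  89  86  83 143 165
  160 157 158]
 [157 161 161 161  93  89  89  65  25  22  32  72  93 100 107 113 148 158
  163 156 160]
 [157 161 158 158 103 108 118 134 143 155 160 154 156 158 155 159 154 159
  157 157 162]
 [161 164 154 159 160 158 153 157 162 161 161 159 158 161 156 158 156 160
  162 155 154]
 [164 158 162 158 162 162 158 161 160 165 161 155 155 155 161 160 156 158
  163 162 157]
 [161 162 159 160 158 157 165 158 156 161 153 158 154 155 156 163 160 157
  160 160 160]
 [162 162 162 165 161 163 159 160 162 160 162 159 162 163 167 159 156 157
  160 158 158]]
```

Run:
```python
from h import *
im=cv2.imread('pics/w16.png');g=cv2.GaussianBlur(cv2.cvtColor(im,6),(3,3),0)[195:265,270:350]
m=((g>13)&(g<42)).astype(np.uint8);m=cv2.morphologyEx(m,cv2.MORPH_OPEN,np.ones((5,5)))
n,l,st,c=cv2.connectedComponentsWithStats(m);k=1+np.argmax(st[1:,4]);print(st[k],c[k])
ct=max(cv2.findContours((l==k).astype(np.uint8),0,1)[0],key=len);(e,ax,an)=cv2.fitEllipse(ct);print(e,ax)
for q in(c[k],e):
  P=unp('w16',[np.array(q)+[270,195]],106)[0];print(P)
go(P[0],P[1],80,-170.5)
```

```text
[ 25  23  26  27 588] [37.17687075 35.55442177]
(37.211673736572266, 35.55434799194336) (25.7364559173584, 27.796077728271484)
[ 573.30917577 -391.13942911  106.        ]
[ 573.30383641 -391.1113698   106.        ]
from [ 572.4 -383.4  229.5] -169.35 shift [  0.6  -7.8 149.5   1.2] t 40.4
```

step_arm(plan=[[[1, -7, 0, 0, 1], [1, -7, 40, 0, 1], [1, -7, 75, 0, 1], [1, -7, 75, 0, 1], [1, -7, 75, 0, 1], [1, -7, 75, 0, 1]]])

```text
t: 40.9
eef_pos: [573.4, -392.1, 156.3]
tcp_rot: [-3.14, 0.001, -2.956]
ft_force: [0.2, 0.1, 0.6]
opening: 1.001
grip_force: 0.0
```

Run:
```python
from h import *
im=snap('wrist','w17');p=proj('w17',[572.5,-390.3,106])[0];print(p)
g=cv2.cvtColor(im,6); x,y=int(p[0]),int(p[1]); print(g[y-40:y+41:4,x-40:x+41:4])
go(572.5,-390.3,80,-170.5)
```

```text
[319.3821468  256.64460875]
[[159 150  67  80  86  88  60  58  56  56  58  61  56  57  54  54  58  64
  103 100 105]
 [162 156  94  94  94  98  70  59  58  57  58  57  55  55  58  61  56  59
  100 100 102]
 [162 168  97  99  95  95  59  57  59  59  58  57  57  56  58  57  59  56
  100 103 100]
 [158 163  98  94  96  97  54  58  55  39  28  25  56  60  59  58  59  60
  101 102 102]
 [160 158 101  98  95  95  60  39   4   6   7   6   1  31  58  57  57  59
   96 101 103]
 [156 165 120  94  96  64  62   6   4   6   9  12   0   9  42  61  55  57
   98 100 101]
 [157 165 129  98  90  57  14   6  13   0  11  13  14   6  10  58  60  56
   92  97 102]
 [160 163 151  96  93  61   6   8  18   8  11  12  10  15  11  58  57  57
   77  98  99]
 [161 161 159  92  96  58   2  12   9  14  15   6  15  14   5  52  57  59
   71 103  99]
 [161 167 164  96  95  54   7  10  16  16  13   8  11  15   7  45  60  59
   63 100 106]
 [157 162 170  95  85  53  11   8  11  10   6   9  14  13  18  28  54  59
   64 106 102]
 [160 165 164 100  94  56  14  15  20  13  12  16  14  13  10  27  59  55
   60 107 102]
 [17
[... 168 characters left out ...]
 105]
 [169 165 165 146  94  93  60  32  12   8   9   6  12  49 115  93  92 101
   98 107 104]
 [171 165 165 159 123 135 137 149 147  91  68  73 143 161 164 112 106 104
   98 103 105]
 [162 169 166 172 165 172 167 168 167 170 171 162 160 162 161 166 147 124
  112 111 118]
 [170 164 168 165 165 165 171 162 164 167 163 163 166 160 159 165 164 169
  167 162 166]
 [170 169 170 168 169 168 169 168 166 167 166 167 166 169 169 174 172 165
  163 164 168]
 [167 163 168 170 168 164 166 165 162 162 161 170 164 166 169 170 173 163
  161 165 165]
 [165 168 170 172 171 168 163 169 163 158 163 165 166 161 167 168 164 163
  157 157 164]]
from [ 573.5 -392.3  156.8] -169.39 shift [ 0.6  2.1 76.8  1.1] t 41.0
```

step_arm(plan=[[[0.6, 3, 20, 0, 1], [0.6, 3, 45, 0, 1], [0.6, 3, 70, 0, 1], [0.6, 3, 76.5, 0, 1], [0.6, 3, 76.5, 0, 1], [0.6, 3, 76.5, 0, 1], [0.6, 3, 76.5, 0, -1], [0.6, 3, 76.5, 0, -1]]])

```text
t: 41.62
eef_pos: [572.1, -389.4, 79.7]
tcp_rot: [-3.139, 0.002, -2.957]
ft_force: [0.0, -0.3, 0.5]
opening: 0.911
grip_force: 0.0
```

step_arm(plan=[[[0, 0, 0, 0, -1], [0, 0, 0, 0, -1], [0, 0, 0, 0, -1], [0, 0, 0, 0, -1], [0, 0, 0, 0, -1], [0, 0, 0, 0, -1], [0, 0, 0, 0, -1], [0, 0, 0, 0, -1]]])

```text
t: 42.28
eef_pos: [571.4, -388.8, 77.7]
tcp_rot: [3.141, -0.0, -2.957]
ft_force: [-0.3, -0.1, -0.1]
opening: 0.357
grip_force: 0.0
```

step_arm(plan=[[[0, 0, 0, 0, -1], [0, 0, 0, 0, -1], [0, 0, 0, 0, -1], [0, 0, 0, 0, -1]]])

```text
t: 42.62
eef_pos: [571.4, -388.8, 77.7]
tcp_rot: [3.142, 0.0, -2.957]
ft_force: [0.0, 1.0, -0.4]
opening: 0.265
grip_force: 30.0
```

step_arm(plan=[[[0, 0, -20, 0, -1], [0, 0, -60, 0, -1], [0, 0, -100, 0, -1], [0, 0, -140, 0, -1], [0, 0, -172, 0, -1], [2, 38, -172, 0, -1], [4, 76, -172, 0, -1], [6, 114, -172, 0, -1]]])

```text
t: 43.28
eef_pos: [543.8, -276.8, 250.0]
tcp_rot: [-3.141, 0.001, -2.958]
ft_force: [0.5, -0.1, -0.0]
opening: 0.269
grip_force: 30.0
```

step_arm(plan=[[[2, 38, 0, 0, -1], [4, 76, 0, 0, -1], [6, 114, 0, 0, -1], [8, 152, 0, 0, -1], [10, 190, 0, 0, -1], [12, 228, 0, 0, -1], [14, 266, 0, 0, -1], [16, 304, 0, 0, -1]]])

```text
t: 43.95
eef_pos: [472.1, 19.6, 250.0]
tcp_rot: [3.142, 0.0, -2.957]
ft_force: [0.5, 0.3, -1.0]
opening: 0.265
grip_force: 30.0
```

Run:
```python
from h import *
go(462.4,77,230,-169.5); s=env.state();print(s['ft_force'],s['opening'])
```

```text
from [472.1  19.6 250. ] -169.43 shift [-1.  58.2 20.   0.1] t 44.0
[ 0.52107793  0.31196328 -1.03321292] 0.26526546975253956
```

step_arm(plan=[[[-0.5, 30, 0, 0, -1], [-1, 58, 0, 0, -1], [-1, 58, 10, 0, -1], [-1, 58, 20, 0, -1], [-1, 58, 28, 0, -1], [-1, 58, 28, 0, -1], [-1, 58, 28, 0, -1], [-1, 58, 28, 0, -1]]])

```text
t: 44.62
eef_pos: [463.6, 74.9, 222.1]
tcp_rot: [3.142, 0.0, -2.957]
ft_force: [1.0, -0.9, -0.6]
opening: 0.267
grip_force: 30.0
```

Run:
```python
from h import *
go(462.4,77,200,-169.5)
im=snap('wrist','w18'); g=cv2.cvtColor(im,6)
p=proj('w18',[[462.9,77,144],[462.9,77,165],[462.9,77,226]]);print(p)
x,y=map(int,p[0]); print(g[y-48:y+49:4,x-40:x+41:4])
```

```text
from [463.6  74.9 222.1] -169.45 shift [ 0.8  2.3 22.1  0. ] t 44.6
[[319.39140938 245.15012503]
 [319.61290248 253.90495409]
 [320.54362225 290.72016593]]
[[208 207 207 208 207 208 118 131 131 130 149 150 146 154 155 203 197 193
  201 204 197]
 [209 207 208 208 206 198  59  58  59  59  60  62  57  57  56 103 138 139
  138 138 136]
 [206 207 206 207 201 150  60  57  60  60  58  60  56  57  55  57 135 139
  138 138 137]
 [207 206 207 210 124  94  88  84  86  82  77  74  77  76  70  70  70 137
  139 141 139]
 [208 208 209 207 165 165 168 163 166 169 160 155 160 163 160 162 157 142
  137 136 136]
 [207 209 207 209 146 101 107 106 134 157 151 158 162 157 158 164 156 140
  136 138 138]
 [208 208 207 206 133 101 101 102 102 103  98  98 108  99  98 102 106 140
  138 137 139]
 [209 207 208 207 148 112 103  99 102 103  98  96 100 101  99 102  97 137
  138 137 138]
 [209 209 209 209 120 126 101  99 101 102  99  94  98 100  98 102  99 135
  137 137 135]
 [209 210 209 207 160 102 101  98  98  95  83  88  99 100  98 102  97 133
  136 136 134]
 [207 206 208 207 134 102 103 101  75  55  55  54  64 
[... 581 characters left out ...]
5 206 157 102 102  67  41  35  27  43  88 100 100 102 108  91
   82 133 136]
 [163  13  21 176 143 102  58   0   6   6  10   6   9  50 100 101  59   3
    2 135 138]
 [  6  17   8 121 125  24   2  11   3   2   8   9   4   3  57 100  56   0
    1  29  51]
 [  1   8  14  91  92  12   3  12  12  11   8   5   1   4   9  74  47   5
    8  12  16]
 [  7   6   9  32  10   6   8  14   2   4  12  11   8   5   5  39  67  11
    0   6   5]
 [  6   4  13   8   6   4  12   8  13  14   2   0   7  10   4  11   4   8
    2   1   5]
 [  7   5   5   1   9   3   5  10  13   3   8  13   1   4   2   5   8   0
    7   9   4]
 [  4   8  11  12   8   8   9  10  16  14  19  16   7  11   7   7   8   8
   11  17   0]]
```

step_arm(plan=[[[0.8, 1.9, 0, 0, -1], [0.8, 1.9, 0, 0, -1], [0.8, 1.9, 8, 0, -1], [0.8, 1.9, 14, 0, -1], [0.8, 1.9, 18, 0, -1], [0.8, 1.9, 20, 0, -1], [0.8, 1.9, 20, 0, -1]]])

```text
t: 45.25
eef_pos: [462.0, 76.9, 201.1]
tcp_rot: [3.141, -0.001, -2.957]
ft_force: [-0.8, 1.0, -0.7]
opening: 0.269
grip_force: 30.0
```

step_arm(plan=[[[0, 0, 4, 0, -1], [0, 0, 8, 0, -1], [0, 0, 12, 0, -1], [0, 0, 12, 0, -1]]])

```text
t: 45.58
eef_pos: [461.9, 76.9, 189.0]
tcp_rot: [3.141, -0.001, -2.957]
ft_force: [-0.7, -0.7, -1.3]
opening: 0.267
grip_force: 30.0
```

step_arm(plan=[[[0, 0, 5, 0, -1], [0, 0, 10, 0, -1], [0, 0, 15, 0, -1], [0, 0, 15, 0, -1]]])

```text
t: 45.92
eef_pos: [461.8, 76.9, 173.8]
tcp_rot: [3.141, -0.001, -2.957]
ft_force: [0.1, -0.7, -0.9]
opening: 0.27
grip_force: 30.0
```

step_arm(plan=[[[0, 0, 5, 0, -1], [0, 0, 10, 0, -1], [0, 0, 15, 0, -1], [0, 0, 17, 0, -1], [0, 0, 19, 0, -1], [0, 0, 19, 0, -1]]])

```text
t: 46.42
eef_pos: [462.1, 76.9, 155.4]
tcp_rot: [3.141, -0.0, -2.957]
ft_force: [-0.1, -0.0, -1.2]
opening: 0.27
grip_force: 30.0
```

step_arm(plan=[[[0, 0, 2, 0, -1], [0, 0, 3.2, 0, -1], [0, 0, 3.2, 0, -1], [0, 0, 3.2, 0, -1]]])

```text
t: 46.75
eef_pos: [462.2, 76.9, 152.6]
tcp_rot: [3.142, 0.0, -2.957]
ft_force: [0.0, -0.1, -0.5]
opening: 0.27
grip_force: 30.0
```

step_arm(plan=[[[0, 0, 0.7, 0, -1], [0, 0, 0.7, 0, -1], [0, 0, 0.7, 0, -1]]])

```text
t: 47.0
eef_pos: [462.2, 76.9, 151.9]
tcp_rot: [3.142, 0.0, -2.957]
ft_force: [-0.6, -0.7, -1.1]
opening: 0.267
grip_force: 30.0
```

step_arm(plan=[[[0, 0, 0.7, 0, -1], [0, 0, 0.7, 0, -1], [0, 0, 0.7, 0, -1]]])

```text
t: 47.25
eef_pos: [462.3, 76.9, 151.6]
tcp_rot: [3.142, 0.001, -2.957]
ft_force: [-1.5, -0.0, 5.9]
opening: 0.269
grip_force: 30.0
```

step_arm(plan=[[[0, 0, 0, 0, 0], [0, 0, 0, 0, 0], [0, 0, 0, 0, 0], [0, 0, -20, 0, 0], [0, 0, -60, 0, 0], [0, 0, -90, 0, 0], [0, 0, -90, 0, 0], [0, 0, -90, 0, 0]]])

```text
t: 47.92
eef_pos: [462.6, 77.0, 242.4]
tcp_rot: [-3.141, 0.003, -2.957]
ft_force: [-0.2, 0.7, 0.8]
opening: 0.497
grip_force: 0.0
```

Run:
```python
from h import *
s=env.state();print(s['eef_pos'],s['t'])
im=snap('wrist','w19'); sc=snap('scene','sc9'); tp=snap('top','top9')
# pin head disc in wrist view: dark blob near prediction
p=proj('w19',[[462.9,77,180],[462.9,77,144]]);print(p)
g=cv2.cvtColor(im,6); x,y=map(int,p[0]); print(g[y-48:y+49:6,x-48:x+49:6])
# top-view: changes in bystanders and caddy plate
a=cv2.imread('pics/top0.png'); d=(cv2.absdiff(a,tp).max(2)>40).astype(np.uint8); n,l,st,c=cv2.connectedComponentsWithStats(d)
print([(st[i].tolist()) for i in range(1,n) if st[i,4]>15])
# scene: pin head top expected
print(proj('sc9',[[462.9,77,180],[462.9,77,144]]))
gs=cv2.cvtColor(sc,6); q=proj('sc9',[462.9,77,180])[0].astype(int); print(gs[q[1]-12:q[1]+26:2,q[0]-14:q[0]+15:2])
```

```text
[462.61664451  76.96002913 242.39546415] 47.9167
[[316.26469197 252.12690194]
 [316.35570582 238.28835307]]
[[218 217 218 217 208  77  76  71  65  68  63  65 100 146 146 142 144]
 [217 217 218 218 212 175 173 174 162 168 168 172 165 143 143 143 145]
 [218 218 217 218 210 174 173 105 102 104 105 106 119 143 145 145 145]
 [216 216 218 216 209 173 172 110 106 105 105 109 110 147 143 142 145]
 [217 215 219 219 208 171 169  16   4   2  91 108 114 146 145 142 142]
 [215 218 217 217 210 171   5   9  15   5   3 102 117 144 148 145 148]
 [217 218 217 217 213 166   8  21  19  12  17  87 121 146 143 144 146]
 [218 218 217 217 209 136  14   5  14  19  18  36 175 143 145 144 146]
 [217 217 218 217 211 111  14  16  10  21  15  10 188 148 144 144 145]
 [217 218 219 216 211 122  12  21  15  15  19  38 193 144 143 145 142]
 [218 207 150 208 210 171  19  15  18  23  13 100 194 144 141 146 143]
 [122  97  87 142 141 143 144  48  21  38  85 184 211 145  66  90 135]
 [ 20  61  26  21   7  32 166 104 103 102 105  39  33  41  42  61  45]
 [ 31  57  23  11   9  38 169 112 104 101 103  30   9   9  28  60   9
[... 1170 characters left out ...]
0 174]
 [172 173 174 173 178  42  19  14  13   0 178 170 173 167 171]
 [175 176 175 174 176  38  14  12  24   3 178 173 172 171 171]
 [174 173 163 147 159  38   2  22  14   0 154 174 171 173 171]
 [174 172 170 145 159  38  10  22  13   2 102 177 170 174 172]
 [172 173 176 106 158  54   3  13  18  10  30  92 154 174 174]
 [176 173 178 117 150 124  37   0  17  22   8  19  48 174 174]
 [172 176 177 107 103 157 151 100  41  24  29  23  43 175 175]
 [172 176 178 110  86 150 155 142  55  10  18   0  43 173 174]
 [172 177 181 122 109 109 104 144  70  16  16   4  43 178 178]
 [177 176 177 127  91  95  80 149  84   5  17   9  34 162 159]
 [176 176 180 126  86  95  88 118  80   8  12  28  22  32  28]]
```

```bash
python3 -c "
from cell import env
print(env.job_done())"
```

```text
the job is handed in; nothing more can be done
None
```

I handed the job in after about 48 s of robot time; `job_done()` returned no verdict. Three plates are stacked on the rack, the arm is across, the foot is pressed down firmly on the top plate, the locking pin is seated on the arm, and the fourth plate lies flat in the caddy.

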